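# Empty the cap tray into the bin and put it up on its sloping rest

## Robot

A 6-joint arm with a two-finger parallel gripper is mounted at the origin on the work surface. World frame = base frame: x ahead of the robot, y to its left, z up, the work surface at z = 0. Lengths are in m, angles in degrees, forces in N, time in s.
With the tool pointing down it reaches from about 0.375 to 0.9 m from the base axis. Payload 3.1 kg.
Tool frame: the origin (TCP) lies at the very end of the fingers, on their centre line; the grasp point (between the pads) lies 19 mm behind it (bot.tcp_to_grasp is the distance from the TCP to the grasp point, in m); z points along the fingers, y is the line along which they close (so a half turn about z gives the same grasp; the last joint's range is limited). The gripper opens to 87 mm and grips with 3 to 60 N. Pads are 19 mm wide; open, the fingers measure 117 mm over their backs; the gripper's body (75 mm by 190 mm) begins 51 mm behind the grasp point.
Start: joints at [65.919, 30.224, 82.088, -0, 67.689, -10.227], TCP at [0.15, 0.607, 0.223] pointing down, gripper open.
Joint ranges: [-176.69, 176.69], [-43.24, 126.21], [12.49, 139.97], [-82, 262], [0, 151.66], [-163.58, 163.58]. Speed limits (degrees/s): [159.86, 159.86, 180, 180, 180, 180].

## Interface

Orientations are given as a 3x3 rotation matrix whose columns are the frame's x, y, z axes.
In Python, from rig import telemetry, capture, camera_info, job, bot gives the robot as it stands. The module is installed in compiled form; this text tells all that it offers.
- The arm moves only by the tool carry_out, never from a script. Its argument "deltas" is a list that holds one entry, the list of rows, each a list of 7 numbers: the shift along the tool's x, y, z scaled (see below), then the turn, a rotation vector about the tool's x, y, z scaled (see below), then the closure, from -1 (fully open) to 1 (shut). In form: [[[dx, dy, dz, ax, ay, az, claw], ...]]. A call has exactly 10 rows; each row is the pose to reach, as a shift and turn from the pose commanded when the call began, along the tool's axes at that moment, turning the shorter way round; what a row does not reach only later rows make up. The controller multiplies each number of a shift by 15 cm and each number of a turn by 360 degrees. A row lasts 1/12 s, in which the tool goes at most 41.7 mm and 7.16 degrees, less where a joint would pass 70% of its speed; a pose out of reach is approached as far as the arm can. A call with a number of a shift or a turn outside -1 to 1 is refused whole. A call with a gripper value outside its range is refused whole. The fingers move at their own pace and stop on an object; the grip force is fixed at half the most. Time passes only in rows, so rows that repeat a pose let the fingers close, or fill a call up. It gives the time, the measured TCP pose, the force, the opening and the grip force at its end, in the units of the state.
- telemetry.read_state(): the state, without advancing time (a new reading comes with each control period).
- capture(name): name is "scene" or "side" or "wrist"; returns the picture (384x512x3 uint8, red, green, blue); there is no depth.
- camera_info(name): a dict with "mtx" (3x3 intrinsics, pixels), "cam_to_world" (4x4, takes a point from camera to world coordinates); the wrist camera has in their place "T_tool_cam" (4x4, takes a point from camera to tool coordinates, whose origin is the TCP and whose axes are the flange's). Camera axes: x right, y down, z forward; pixel columns grow to the right and rows downward; lengths in m; the calibration is good to about 2 mm. A picture is of the moment at which its call begins: read the wrist's pose just before it. camera_info takes no time and is no camera call.
- job.hand_in(): hands the job in; it is judged then, once.
The state is a dict: "time_s": time; "joint_positions": joint angles; "qvel": joint speeds; "tau": joint torques, N m; "position": TCP position; "tcp_rot": TCP orientation; "force": force on the tool from outside, world axes, zero at the start; "moment": the same for the moment, N m; "opening": opening from 0.0 (shut) to 1.0 (fully open); "grasp_force": force on a finger pad.
Only numpy, scipy, OpenCV 4.12 (cv2) and the standard library are available. Lean on these libraries where they do the work, as an engineer would, in place of code of your own. Each camera call takes 0.05 s, during which the arm holds its last target. There are 200 camera calls.

## Task

Pick up the steel tray by its orange handle and tip it so that all four black caps slide out of its open end into the blue bin; do not touch the caps with the gripper. Then set the empty tray down gently on its narrow sloping rest, open end downhill, centred, lying flat and with its open edge fully up against the red stop, and let go. Leave the bin upright and do not disturb the jars, bottles, beaker and spatula around.

Things in the scene. Friction and masses are not known exactly. Their poses are not given: they have to be found in the camera images.
- tray: steel tray, 180 mm long (its x) by 110 mm wide (its y), mass about 0.35 kg; floor 4 mm thick, walls 4 mm thick and 30 mm high over the underside along both sides and the back end (+x); the front end (-x) is open with no wall. A lengthwise divider 5 mm thick and 26 mm high splits it into two lanes. Origin: centre of the underside; z up out of the tray
- tray_grip (a point): centre of the tray's orange handle bar, 74 mm straight above the tray's origin; the bar is 74 mm long along the tray's x, 14 mm wide (y) and 26 mm high, on a 5 mm thick upright web
- tray_lip (a point): middle of the tray's open front edge, on the floor's upper face: 90 mm from the origin towards the tray's -x, 4 mm up
- cap0: ribbed black screw cap, 28 mm diameter, 20 mm tall, 15 g, lying loose on the floor of the tray at the start; origin: its centre, z along its axis
- cap1: ribbed black screw cap, 28 mm diameter, 20 mm tall, 15 g, lying loose on the floor of the tray at the start; origin: its centre, z along its axis
- cap2: ribbed black screw cap, 28 mm diameter, 20 mm tall, 15 g, lying loose on the floor of the tray at the start; origin: its centre, z along its axis
- cap3: ribbed black screw cap, 28 mm diameter, 20 mm tall, 15 g, lying loose on the floor of the tray at the start; origin: its centre, z along its axis
- bin: blue open plastic bin, 180 by 180 mm outside, 80 mm high, walls 4 mm, loose, 0.5 kg, standing on the table; origin: centre of its underside
- ledge: plywood ledge of the tray's rest, on steel posts (base 160 by 90 mm), fixed: 50 mm wide (y), its upper face slopes down 0.26 rad to its -x end, where a red stop stands 10 mm proud, its inner face 90 mm from the origin; the face spans x -90 to +84 mm. Origin on the face, 70 mm above the table; x uphill along the face, z square to it: a tray fully home has exactly the ledge's pose
- jar_a: small amber glass jar with black lid, 56 mm diameter, 85 mm tall, bystander; origin: centre of the underside
- jar_b: small amber glass jar with black lid, 48 mm diameter, 75 mm tall, bystander; origin: centre of the underside
- pill_bottle: white plastic jar, 40 mm diameter, 70 mm tall, bystander; origin: centre of the underside
- beaker: glass beaker, 70 mm diameter, 85 mm tall, bystander; origin: centre of the underside
- spatula: spatula lying flat, 180 mm long along its x, bystander; origin: centre of the underside
- amber_bottle: amber glass bottle with black cap, 60 mm diameter, 110 mm tall, bystander; origin: centre of the underside
Things that resemble listed ones, but are neither listed nor needed, are in the scene too. What is shaped like the tray but purple is not meant.

How it is judged:
By the outcome, as a careful person would: the job done as asked, in the order asked, and still so for the second after the job is handed in, with the robot touching nothing.
It also fails if it takes over 67 s, if anything falls off the work surface, if the arm or the gripper's body presses on something with over 40 N, if the wrist force passes 120 N, or if a joint passes its speed limit or range.

## Working session

There is one attempt and no reset: what is moved stays moved. The work goes in short steps, Python scripts to look and compute and a tool call to move; the robot and the scene stay as the last step left them, time stands still between calls to the robot, and variables do not carry over. Pictures are saved under pics/ and viewed, at most 10 in all, crops included, and the job is handed in when it is done.

Besides the shell and the picture viewer there is one more tool, called after "Emit:" by a JSON object that holds its "api" and its "payload". carry_out: Moves the arm, as the interface text tells. Its arguments: {"type":"object","properties":{"deltas":{"type":"array","items":{"type":"array","items":{"type":"array","items":{"type":"number"}}}}},"required":["deltas"]}

```bash
mkdir -p pics; python3 - <<'E'
from rig import telemetry, capture, camera_info, job, bot
import cv2,numpy as np
for n in ("scene","side"):
    im=capture(n); cv2.imwrite(f"pics/{n}0.png",cv2.resize(im[:,:,::-1],(800,600),interpolation=cv2.INTER_CUBIC))
    np.save(f"{n}0.npy",im)
    c=camera_info(n); print(n,np.round(c["mtx"],1).tolist(),np.round(c["cam_to_world"],3).tolist())
print(np.round(camera_info("wrist")["T_tool_cam"],3).tolist())
s=telemetry.read_state();print(s["time_s"],s["position"],np.round(s["tcp_rot"],3).tolist(),s["opening"],s["force"])
E
```

```text
scene [[434.3, 0.0, 261.4], [0.0, 434.3, 197.0], [0.0, 0.0, 1.0]] [[-0.786, 0.363, -0.501, 1.145], [0.619, 0.455, -0.641, 0.731], [-0.005, -0.813, -0.582, 0.771], [0.0, 0.0, 0.0, 1.0]]
side [[484.5, 0.0, 249.7], [0.0, 484.5, 180.6], [0.0, 0.0, 1.0]] [[0.916, -0.302, 0.265, 0.127], [-0.401, -0.692, 0.6, -0.998], [0.002, -0.656, -0.755, 1.274], [0.0, 0.0, 0.0, 1.0]]
[[0.001, -0.97, -0.245, 0.066], [1.0, 0.0, 0.001, 0.0], [-0.001, -0.245, 0.97, -0.163], [0.0, 0.0, 0.0, 1.0]]
0.1 [0.14934137 0.60621387 0.22165293] [[-0.971, 0.239, -0.001], [0.239, 0.971, -0.002], [0.0, -0.002, -1.0]] 0.9994847964557643 [ 0.12127797 -0.19654696 -0.27853631]
```

View pics/scene0.png

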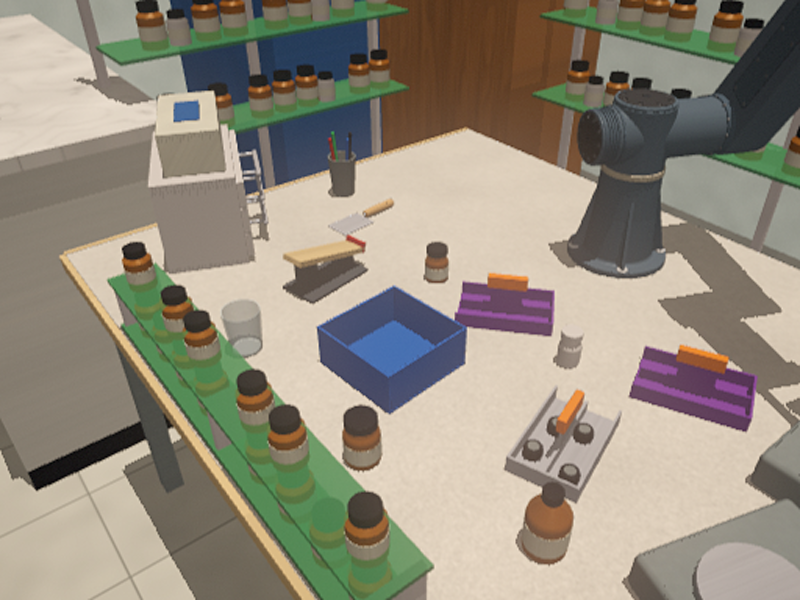

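View pics/side0.png

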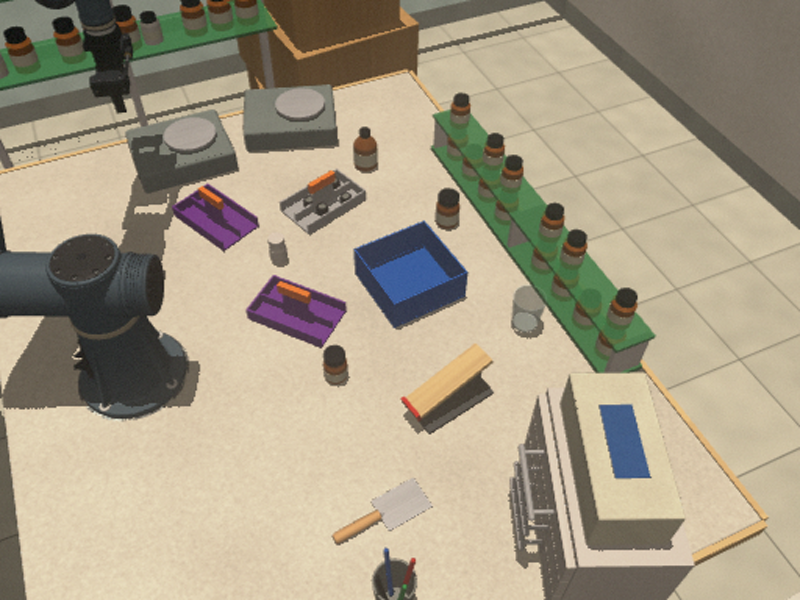

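The steel grey tray is at scene (565,440) and side (322,200). The two purple look-alikes are at scene (505,305) and (695,380). Only the grey one fits, since it is steel with four black caps. I'll confirm it in an enlarged mosaic.

```bash
python3 - <<'E'
import cv2,numpy as np
def crop(n,cx,cy):
    im=np.load(f"{n}0.npy")[:,:,::-1]; x0,y0=cx-50,cy-37
    c=cv2.resize(im[y0:y0+75,x0:x0+100],(400,300),interpolation=cv2.INTER_CUBIC)
    return c
m=np.vstack([np.hstack([crop("scene",362,282),crop("side",206,128)]),np.hstack([crop("scene",208,170),crop("side",286,248)])])
cv2.imwrite("pics/m1.png",m)
E
```

```text
(no output)
```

View pics/m1.png

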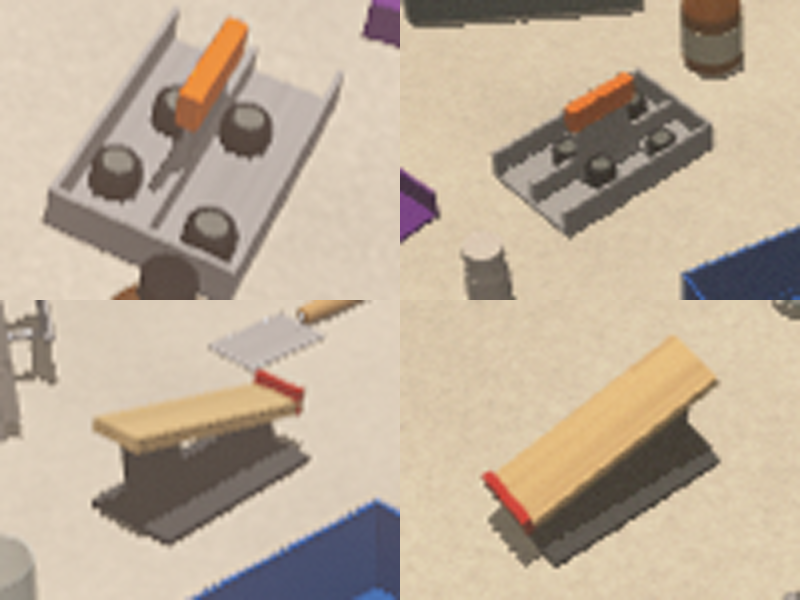

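The mosaic confirms the grey tray: open end at scene-crop top-right and side-crop lower-left (93..166,155..210), orange bar and four caps. The ledge's red stop is at the right in scene and lower-left in side. Next I fit the poses from the corners.

```bash
cat > h.py <<'E'
import numpy as np,cv2
from rig import camera_info
from scipy.optimize import least_squares
from scipy.spatial.transform import Rotation as R
def proj(n,P):
    c=camera_info(n);M=np.linalg.inv(c["cam_to_world"]);q=(M[:3,:3]@np.atleast_2d(P).T).T+M[:3,3]
    u=(c["mtx"]@q.T).T;return u[:,:2]/u[:,2:]
def ray(n,u,z):
    c=camera_info(n);T=np.array(c["cam_to_world"]);d=T[:3,:3]@np.linalg.inv(c["mtx"])@[u[0],u[1],1];return T[:3,3]+d*(z-T[2,3])/d[2]
def rot(kind,yaw): 
    r=R.from_euler('z',yaw)
    return r*R.from_euler('y',-0.26) if kind=='ledge' else r
def fit(kind,z0,obs,x0):
    # obs: list (cam, local point, uv)
    def world(p,pt): return rot(kind,p[2]).apply(pt)+[p[0],p[1],z0]
    def f(p): return np.concatenate([proj(c,world(p,pt))[0]-uv for c,pt,uv in obs])
    best=min((least_squares(f,[x0[0],x0[1],a],loss='soft_l1') for a in np.arange(-3,3.1,.75)),key=lambda s:s.cost)
    return best.x,f(best.x).reshape(-1,2),world
E
cat > m.py <<'E'
from h import *
n=lambda ox,oy,u,v:np.array([ox+(u+.5)/4-.5,oy+(v+.5)/4-.5])
a=lambda u,v:np.array([u*.64,v*.64])
T=lambda u,v:n(312,245,u,v); TS=lambda u,v:n(156,91,u,v); L=lambda u,v:n(158,133,u,v-300); LS=lambda u,v:n(236,211,u-400,v-300)
tray=[("scene",(-.09,-.055,.03),T(178,10)),("scene",(-.09,.055,.03),T(341,73)),("scene",(.09,-.055,.03),T(47,192)),("scene",(.09,.055,.03),T(236,272)),("scene",(.09,-.055,0),T(45,221)),
("side",(-.09,.055,.03),TS(93,155)),("side",(-.09,-.055,.03),TS(166,210)),("side",(-.09,-.055,0),TS(170,236)),("side",(.09,-.055,.03),TS(312,123)),("side",(.09,.055,.03),TS(240,70)),("side",(-.09,.055,0),TS(97,178))]
led=[("scene",(.084,-.025,0),L(93,420)),("scene",(.084,.025,0),L(137,440)),("side",(.084,.025,0),LS(672,337)),("side",(.084,-.025,0),LS(717,381)),("side",(-.09,.025,.01),LS(494,472)),("side",(-.09,-.025,.01),LS(538,519)),("scene",(-.09,.025,.01),L(300,390)),("scene",(-.09,-.025,.01),L(254,372))]
b=.09
bn=[("scene",(-b,-b,.08),a(393,288)),("scene",(-b,b,.08),a(466,340)),("scene",(b,b,.08),a(391,384)),("scene",(b,-b,.08),a(319,328)),("scene",(b,b,0),a(390,411))]
bs=[("side",(b,b,.08),a(424,224)),("side",(b,-b,.08),a(467,274)),("side",(-b,-b,.08),a(397,305)),("side",(-b,b,.08),a(355,256))]
for k,z,o in(("tray",0,tray),("ledge",.07,led),("bin",0,bn+bs)):
    g=ray("scene",np.mean([q[2] for q in o if q[0]=="scene"],0),.03)
    p,r,w=fit(k,z,o,g); print(k,np.round(p,4),np.degrees(p[2]).round(2)); print(np.round(r,1).tolist())
for nm,u,v in(("jar near bin",361,460),("small jar",436,278),("pill",569,362),("beaker",245,350),("amberbottle",546,553),("spat",362,217)):
    print(nm,ray("scene",a(u,v),0).round(3))
E
python3 m.py
```

```text
Traceback (most recent call last):
  File "m.py", line 13, in <module>
    p,r,w=fit(k,z,o,g); print(k,np.round(p,4),np.degrees(p[2]).round(2)); print(np.round(r,1).tolist())
          ~~~^^^^^^^^^
  File "h.py", line 17, in fit
    best=min((least_squares(f,[x0[0],x0[1],a],loss='soft_l1') for a in np.arange(-3,3.1,.75)),key=lambda s:s.cost)
  File "h.py", line 17, in <genexpr>
    best=min((least_squares(f,[x0[0],x0[1],a],loss='soft_l1') for a in np.arange(-3,3.1,.75)),key=lambda s:s.cost)
              ~~~~~~~~~~~~~^^^^^^^^^^^^^^^^^^^^^^^^^^^^^^^^^^
  File "h.py", line 16, in f
    def f(p): return np.concatenate([proj(c,world(p,pt))[0]-uv for c,pt,uv in obs])
                                     ~~~~^^^^^^^^^^^^^^^
  File "h.py", line 6, in proj
    c=camera_info(n);M=np.linalg.inv(c["cam_to_world"]);q=(M[:3,:3]@np.atleast_2d(P).T).T+M[:3,3]
ValueError: time passes only in moves, steps and waits
```

```bash
sed -i 's/^from rig import camera_info/import rig\nC={k:rig.camera_info(k) for k in ("scene","side","wrist")}\ncamera_info=C.get/' h.py; python3 m.py
```

```text
tray [0.5232 0.3123 0.3423] 19.61
[[-2.0, -0.7], [0.1, -0.2], [-0.2, -0.1], [-0.5, 0.7], [-0.7, 1.6], [-0.8, -0.5], [-0.5, 0.8], [-0.8, 0.1], [-0.2, -0.2], [-1.0, -0.8], [-1.0, -0.5]]
ledge [ 0.5547 -0.3063  0.2102] 12.05
[[-0.6, -0.7], [-0.3, -0.2], [0.1, -0.6], [-0.4, -0.6], [-1.1, -0.0], [-1.8, 0.2], [-1.3, 0.1], [-0.8, -0.2]]
bin [ 0.6074 -0.0058  0.1198] 6.86
[[-0.7, -2.2], [0.0, -8.9], [-1.4, -4.7], [-2.6, -0.7], [-0.1, 2.2], [-1.4, -2.9], [0.0, -2.1], [-2.0, -0.6], [-2.2, -4.6]]
jar near bin [0.777 0.144 0.   ]
small jar [ 0.371 -0.165  0.   ]
pill [0.362 0.186 0.   ]
beaker [ 0.792 -0.198  0.   ]
amberbottle [0.68  0.423 0.   ]
spat [ 0.337 -0.481  0.   ]
```

Emit:
{"api": "carry_out", "payload": {"deltas": [[[-0.1, -0.04, -0.02, 0, 0, 0, -1], [-0.25, -0.11, -0.05, 0, 0, 0, -1], [-0.4, -0.18, -0.1, 0, 0, 0, -1], [-0.6, -0.27, -0.15, 0, 0, 0, -1], [-0.8, -0.36, -0.2, 0, 0, 0, -1], [-0.96, -0.44, -0.25, 0, 0, 0, -1], [-0.96, -0.44, -0.25, 0, 0, 0, -1], [-0.96, -0.44, -0.25, 0, 0, 0, -1], [-0.96, -0.44, -0.25, 0, 0, 0, -1], [-0.96, -0.44, -0.25, 0, 0, 0, -1]]]}}

```text
time_s: 0.93
position: [0.2725, 0.5085, 0.2594]
tcp_rot: [[-0.971, 0.238, -0.001], [0.238, 0.971, -0.001], [0.001, -0.001, -1.0]]
force: [-0.5, 0.0, 0.1]
opening: 0.998
grasp_force: 0.0
```

```bash
cat > st.py <<'E'
from rig import telemetry
import json,numpy as np
s=telemetry.read_state()
o={k:np.round(s[k],4).tolist() for k in("time_s","joint_positions","position","tcp_rot","force","moment","opening","grasp_force")}
open("log.jsonl","a").write(json.dumps(o)+"\n")
print(o)
E
python3 st.py
```

```text
{'time_s': 0.9333, 'joint_positions': [50.708, 24.1785, 86.614, 0.0284, 69.2829, -25.5101], 'position': [0.2725, 0.5085, 0.2594], 'tcp_rot': [[-0.9712, 0.2384, -0.0012], [0.2384, 0.9712, -0.0007], [0.001, -0.001, -1.0]], 'force': [-0.5076, 0.0131, 0.0845], 'moment': [-0.0354, -0.0209, 0.0128], 'opening': 0.9981, 'grasp_force': 0.0}
```

Emit:
{"api": "carry_out", "payload": {"deltas": [[[-0.1, -0.04, 0.0, 0, 0, 0.01, -1], [-0.25, -0.11, 0.0, 0, 0, 0.03, -1], [-0.4, -0.18, 0.0, 0, 0, 0.05, -1], [-0.6, -0.27, 0.0, 0, 0, 0.07, -1], [-0.8, -0.36, 0.0, 0, 0, 0.09, -1], [-0.96, -0.44, 0.0, 0, 0, 0.11, -1], [-0.96, -0.44, 0.0, 0.02, -0.03, 0.12, -1], [-0.96, -0.44, 0.0, 0.05, -0.06, 0.12, -1], [-0.96, -0.44, 0.0, 0.05, -0.06, 0.12, -1], [-0.96, -0.44, 0.0, 0.05, -0.06, 0.12, -1]]]}}

```text
time_s: 1.77
position: [0.3973, 0.4109, 0.2605]
tcp_rot: [[-0.503, 0.856, 0.117], [0.742, 0.497, -0.45], [-0.443, -0.14, -0.885]]
force: [-0.4, -0.3, -0.5]
opening: 0.995
grasp_force: 0.0
```

```bash
python3 st.py
```

```text
{'time_s': 1.7667, 'joint_positions': [46.8659, 32.5738, 77.0037, -23.1815, 86.4235, 19.565], 'position': [0.3973, 0.4109, 0.2605], 'tcp_rot': [[-0.5034, 0.8561, 0.1167], [0.7416, 0.4974, -0.4501], [-0.4434, -0.14, -0.8853]], 'force': [-0.3527, -0.2795, -0.5497], 'moment': [0.2157, 0.051, -0.0333], 'opening': 0.9954, 'grasp_force': 0.0}
```

```bash
cat > k.py <<'E'
import numpy as np,json,itertools
from scipy.optimize import least_squares
from scipy.spatial.transform import Rotation as R
E=lambda a,d:R.from_euler(a,d,degrees=True)
def fk(q,p,s=(1,1)):
    h,a0,L2,L3,e,d,o=p
    A=E('z',q[0])*E('y',q[1]);B=A*E('y',q[2]);W=B*E('z',s[0]*q[3])*E('y',q[4])
    return np.array(E('z',q[0]).apply([a0,0,h]))+A.apply([0,0,L2])+B.apply([e,0,L3])+W.apply([0,0,d]), W*E('z',s[1]*q[5]+o)
D=[json.loads(l) for l in open('log.jsonl')]
D.append(dict(joint_positions=[65.919,30.224,82.088,0,67.689,-10.227],position=[.15,.607,.223],tcp_rot=D[0]['tcp_rot']))
def fit():
    best=None
    for s in itertools.product((1,-1),(1,-1)):
        for o in (0,90,180,270):
            def f(p):
                r=[]
                for x in D:
                    t,Q=fk(x['joint_positions'],p,s);r+=list((t-x['position'])*1000)
                    r+=list((Q.inv()*R.from_matrix(x['tcp_rot'])).as_rotvec()*100)
                return np.array(r+list((np.array(p[:6])-[.35,.03,.36,.36,0,.25])*5))
            m=least_squares(f,[.35,.03,.36,.36,0,.25,o])
            if best is None or m.cost<best[0]: best=(m.cost,s,m.x,f(m.x))
    return best
if __name__=="__main__":
    b=fit();print(b[0],b[1],b[2].round(4));print(b[3][:-6].reshape(-1,6).round(1).tolist())
E
python3 k.py
```

```text
12344.39048914111 (1, 1) [-8.73100e-01 -3.56600e-01  2.52300e-01  4.37300e-01 -1.15680e+00
  2.52000e-02  8.99786e+01]
[[86.0, -70.3, -1.2, -0.0, 0.0, 0.0], [1.4, 0.2, 0.2, 0.0, -0.0, 0.0], [100.6, -46.3, 1.0, 0.1, 0.1, -0.1]]
```

```bash
sed -i 's/h,a0,L2,L3,e,d,o=p/h,a0,L2,L3,e,d,o,y,y5=p/; s/B.apply(\[e,0,L3\])+W.apply(\[0,0,d\])/B.apply([e,y,L3])+W.apply([0,y5,d])/; s/\[.35,.03,.36,.36,0,.25,o\]/[.35,.03,.36,.36,0,.25,o,.11,0]/; s/(np.array(p\[:6\])-\[.35,.03,.36,.36,0,.25\])/(np.array(p)[[0,1,2,3,4,5,7,8]]-[.35,.0,.36,.36,0,.25,.11,0])/; s/\[:-6\]/[:-8]/' k.py; python3 k.py
```

```text
0.9708115388216415 (1, 1) [ 2.63500e-01  1.64000e-02  5.87700e-01  3.72800e-01  1.09900e-01
  3.05100e-01  8.99786e+01  1.11800e-01 -1.00000e-03]
[[0.2, -0.0, 0.0, -0.0, 0.0, 0.0], [-0.1, -0.0, 0.0, 0.0, -0.0, 0.0], [-0.1, 0.0, -0.0, 0.1, 0.1, -0.1]]
```

```bash
cat > g.py <<'E'
import numpy as np
from rig import telemetry
from scipy.spatial.transform import Rotation as R
def tool(heading,tilt=0):
    """tool pose whose x lies along heading (deg); tray x heading=same (flip B) ; tilt>0 = tray front down"""
    r=R.from_euler('z',heading,degrees=True)*R.from_euler('y',-tilt,degrees=True)*R.from_euler('x',180,degrees=True)
    return r
def delta(Rt,p):
    s=telemetry.read_state();R0=R.from_matrix(s["tcp_rot"])
    d=R0.inv().apply(np.array(p)-s["position"])/.15; w=np.degrees((R0.inv()*Rt).as_rotvec())/360
    print("shift",d.round(4),"turn",w.round(4),"mm",(np.linalg.norm(d)*150).round(1),"deg",(np.linalg.norm(w)*360).round(1))
E
python3 -c "
from g import *
delta(tool(19.6),[.523,.312,.25])
delta(tool(199.6),[.523,.312,.25])"
```

```text
shift [-0.8796  0.3996  0.4565] turn [0.0489 0.0733 0.2784] mm 160.3 deg 105.1
shift [-0.8796  0.3996  0.4565] turn [-0.0691  0.0461 -0.2109] mm 160.3 deg 81.6
```

Emit:
{"api": "carry_out", "payload": {"deltas": [[[-0.1, 0.05, 0.05, 0.008, 0.012, 0.046, -1], [-0.3, 0.1, 0.15, 0.016, 0.024, 0.09, -1], [-0.5, 0.2, 0.25, 0.024, 0.036, 0.14, -1], [-0.7, 0.3, 0.35, 0.032, 0.048, 0.18, -1], [-0.88, 0.4, 0.457, 0.049, 0.073, 0.278, -1], [-0.88, 0.4, 0.457, 0.049, 0.073, 0.278, -1], [-0.88, 0.4, 0.457, 0.049, 0.073, 0.278, -1], [-0.88, 0.4, 0.457, 0.049, 0.073, 0.278, -1], [-0.88, 0.4, 0.457, 0.049, 0.073, 0.278, -1], [-0.88, 0.4, 0.457, 0.049, 0.073, 0.278, -1]]]}}

```text
time_s: 2.6
position: [0.5228, 0.3121, 0.2479]
tcp_rot: [[0.619, 0.783, -0.066], [0.768, -0.62, -0.157], [-0.164, 0.047, -0.985]]
force: [-0.8, 0.3, -0.1]
opening: 1.0
grasp_force: 0.0
```

```bash
python3 st.py; python3 k.py; python3 -c "
from g import *
delta(tool(19.6),[.523,.312,.15])"
```

```text
{'time_s': 2.6, 'joint_positions': [23.7361, 31.1321, 76.7111, -6.844, 79.3641, 64.0419], 'position': [0.5228, 0.3121, 0.2479], 'tcp_rot': [[0.6187, 0.7829, -0.0657], [0.7684, -0.6204, -0.1568], [-0.1636, 0.0465, -0.9854]], 'force': [-0.8368, 0.2672, -0.0545], 'moment': [0.0317, 0.0497, 0.01], 'opening': 1.0002, 'grasp_force': 0.0}
1.0225412253639712 (1, 1) [2.69800e-01 4.80000e-03 5.87200e-01 3.86000e-01 1.11100e-01 3.05000e-01
 8.99837e+01 1.10700e-01 2.00000e-04]
[[0.2, 0.1, 0.2, -0.0, 0.0, 0.0], [-0.0, 0.0, 0.0, 0.0, -0.0, 0.0], [-0.0, -0.1, -0.1, 0.0, 0.0, 0.0], [-0.2, -0.0, -0.1, 0.1, 0.1, -0.1]]
shift [ 0.107  -0.0292  0.643 ] turn [0.0145 0.0234 0.0881] mm 97.9 deg 33.2
```

Emit:
{"api": "carry_out", "payload": {"deltas": [[[0.02, -0.005, 0.1, 0.003, 0.005, 0.018, -1], [0.04, -0.01, 0.2, 0.006, 0.01, 0.036, -1], [0.06, -0.015, 0.35, 0.009, 0.015, 0.054, -1], [0.08, -0.02, 0.5, 0.012, 0.02, 0.072, -1], [0.107, -0.029, 0.643, 0.0145, 0.0234, 0.088, -1], [0.107, -0.029, 0.643, 0.0145, 0.0234, 0.088, -1], [0.107, -0.029, 0.643, 0.0145, 0.0234, 0.088, -1], [0.107, -0.029, 0.643, 0.0145, 0.0234, 0.088, -1], [0.107, -0.029, 0.643, 0.0145, 0.0234, 0.088, -1], [0.107, -0.029, 0.643, 0.0145, 0.0234, 0.088, -1]]]}}

```text
time_s: 3.43
position: [0.5247, 0.3116, 0.1523]
tcp_rot: [[0.94, 0.342, 0.003], [0.342, -0.94, -0.0], [0.003, 0.001, -1.0]]
force: [-0.2, -0.7, 1.0]
opening: 1.0
grasp_force: 0.0
```

```bash
python3 st.py; python3 - <<'E'
from rig import capture
import cv2
cv2.imwrite("pics/w1.png",capture("wrist")[:,:,::-1])
E
cat > plan.py <<'E'
from k import *
from g import tool
b=fit();P=b[2]
print(P.round(4), b[3][:-8].round(1).max())
lo=np.array([-176.69,-43.24,12.49,-82,0,-163.58]);hi=np.array([176.69,126.21,139.97,262,151.66,163.58])
def ik(Rt,p,q0):
    def f(q):
        t,Q=fk(q,P);return np.r_[(t-p)*10,(Q.inv()*Rt).as_rotvec()]
    m=least_squares(f,q0,bounds=(lo,hi));return m.x,np.abs(m.fun).max()
def pose(lip,psi,th):   # tool TCP pose that puts the tray lip at 'lip'
    Rt=tool(psi,th);c=R.from_euler('z',psi,degrees=True)*R.from_euler('y',-th,degrees=True)
    return Rt, np.array(lip)+c.apply([.09,0,.070-.019])
if __name__=="__main__":
    q0=np.array(D[-2]['joint_positions'])
    for psi in (0,30,45,60,90,120,150,-30,-60,-90):
        for th in (5,50,65):
            u=np.array([np.cos(np.radians(psi)),np.sin(np.radians(psi))])
            lip=np.r_[np.array([.607,-.006])+.03*u,.11]
            best=min((ik(*pose(lip,psi,th),np.clip(g,lo+1,hi-1)) for g in (q0,[0,30,90,0,40,60],[0,30,90,60,60,0],[0,30,90,-60,60,60],[0,30,90,120,60,-60])),key=lambda s:s[1])
            print(psi,th,best[0].round(0),best[1].round(4))
E
python3 plan.py
```

```text
{'time_s': 3.4333, 'joint_positions': [20.2662, 33.8857, 88.156, -0.0992, 57.801, 90.3492], 'position': [0.5247, 0.3116, 0.1523], 'tcp_rot': [[0.9399, 0.3415, 0.0031], [0.3415, -0.9399, -0.0004], [0.0028, 0.0015, -1.0]], 'force': [-0.2046, -0.6793, 0.9862], 'moment': [-0.1218, 0.0768, 0.0316], 'opening': 1.0002, 'grasp_force': 0.0}
[ 2.74600e-01 -3.00000e-04  5.86900e-01  3.92400e-01  1.13400e-01
  3.05100e-01  8.99873e+01  1.10300e-01  6.00000e-04] 0.2
0 5 [-10.  39.  74.   1.  62.  80.] 0.0
0 50 [-16.  28. 117. 138.  18. -60.] 0.0
0 65 [-19.  36. 129. 158.  51. -84.] 0.0
30 5 [-6. 38. 76.  3. 62. 52.] 0.0
30 50 [-26.  29. 112.  84.  40. -36.] 0.0
30 65 [-35.  36. 121. 103.  57. -66.] 0.0
45 5 [-5. 37. 78.  4. 62. 38.] 0.0
45 50 [-29.  31. 107.  70.  52. -35.] 0.0
45 65 [-37.  38. 113.  84.  65. -57.] 0.0
60 5 [-4. 36. 80.  5. 61. 24.] 0.0
60 50 [-30.  34. 100.  59.  63. -36.] 0.0
60 65 [-37.  40. 104.  69.  74. -52.] 0.0
90 5 [-3. 33. 87.  6. 60. -6.] 0.0
90 50 [-27.  39.  86.  43.  85. -44.] 0.0
90 65 [-33.  46.  84.  50.  96. -50.] 0.0
120 5 [ -4.  30.  94.   5.  59. -37.] 0.0
120 50 [-22.  45.  73.  29. 104. -56.] 0.0
120 65 [-25.  53.  65.  35. 117. -56.] 0.0
150 5 [ -8.  27.  99.   2.  59. -69.] 0.0
150 50 [-16.  49.  63.  12. 117. -75.] 0.0
150 65 [-17.  58.  51.  17. 133. -73.] 0.0
-30 5 [-14.  38.  76.  -2.  61. 107.] 0.0
-30 50 [  -3.   29.  112.  249.   22. -139.] 0.0
-30 65 [   2.   36.  122.  221.   47. -106.] 0.0
-60 5 [-17.  36.  80.  -4.  60. 135.] 0.0
-60 50 [   4.   34.  110.  262.   42. -127.] 0.1702
-60 65 [  11.   40.  108.  262.   59. -122.] 0.0843
-90 5 [-19.  33.  87.  -6.  59. 164.] 0.0
-90 50 [ -4.  32.  85. -28.  65. 164.] 0.434
-90 65 [  13.   45.  107.  262.   69. -108.] 0.507
```

View pics/w1.png

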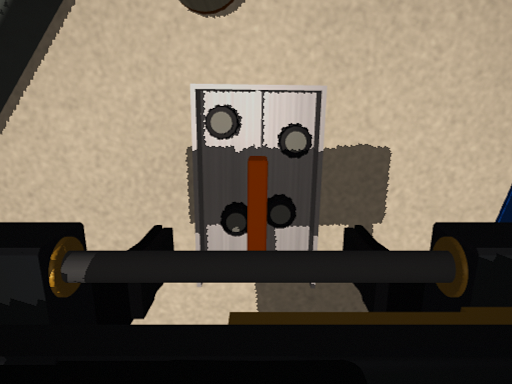

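The wrist view shows the steel tray with its orange bar, centred at column 257 and vertical. The back wall is at row 88 and four caps lie clear of the bar, so the grasp is aligned. Next I descend and close.

Emit:
{"api": "carry_out", "payload": {"deltas": [[[0, 0, 0.08, 0, 0, 0, -1], [0, 0, 0.2, 0, 0, 0, -1], [0, 0, 0.35, 0, 0, 0, -1], [0, 0, 0.5, 0, 0, 0, -1], [0, 0, 0.6, 0, 0, 0, -1], [0, 0, 0.645, 0, 0, 0, -1], [0, 0, 0.645, 0, 0, 0, -1], [0, 0, 0.645, 0, 0, 0, 1], [0, 0, 0.645, 0, 0, 0, 1], [0, 0, 0.645, 0, 0, 0, 1]]]}}

```text
time_s: 4.32
position: [0.5247, 0.3109, 0.0555]
tcp_rot: [[0.94, 0.34, 0.003], [0.34, -0.94, -0.0], [0.002, 0.001, -1.0]]
force: [0.3, 0.4, -0.2]
opening: 0.853
grasp_force: 0.0
```

Emit:
{"api": "carry_out", "payload": {"deltas": [[[0, 0, 0, 0, 0, 0, 1], [0, 0, 0, 0, 0, 0, 1], [0, 0, 0, 0, 0, 0, 1], [0, 0, 0, 0, 0, 0, 1], [0, 0, -0.01, 0, 0, 0, 1], [0, 0, -0.03, 0, 0, 0, 1], [0, 0, -0.06, 0, 0, 0, 1], [0, 0, -0.1, 0, 0, 0, 1], [0, 0, -0.13, 0, 0, 0, 1], [0, 0, -0.15, 0, 0, 0, 1]]]}}

```text
time_s: 5.15
position: [0.5235, 0.3105, 0.0771]
tcp_rot: [[0.94, 0.34, 0.0], [0.34, -0.94, -0.001], [-0.0, 0.001, -1.0]]
force: [0.8, -0.0, -5.1]
opening: 0.157
grasp_force: 30.0
```

```bash
python3 st.py; python3 - <<'E'
from plan import *
from g import delta
u=np.array([0,1])
Rt,p=pose([.607,.03,.14],90,-4); print(p); delta(Rt,p)
E
```

```text
{'time_s': 5.15, 'joint_positions': [20.2033, 39.9112, 90.9829, -0.0973, 49.127, 90.4004], 'position': [0.5235, 0.3105, 0.0771], 'tcp_rot': [[0.9405, 0.3398, 0.0001], [0.3398, -0.9405, -0.0013], [-0.0004, 0.0013, -1.0]], 'force': [0.8276, -0.0125, -5.1142], 'moment': [-0.1798, 0.1218, 0.0359], 'opening': 0.1575, 'grasp_force': 29.9732}
[ 2.74700e-01 -1.00000e-04  5.86900e-01  3.92300e-01  1.13500e-01
  3.05100e-01  8.99898e+01  1.10400e-01  6.00000e-04] 0.2
[0.607      0.12333834 0.18459768]
shift [ 0.0991  1.3636 -0.7151] turn [-0.0067 -0.0095 -0.1947] mm 231.4 deg 70.2
```

Emit:
{"api": "carry_out", "payload": {"deltas": [[[0, 0, -0.03, 0, 0, 0, 1], [0, 0, -0.08, 0, -0.001, 0, 1], [0, 0, -0.15, 0, -0.003, 0, 1], [0, 0, -0.23, 0, -0.005, 0, 1], [0, 0, -0.32, 0, -0.008, 0, 1], [0, 0, -0.41, 0, -0.01, 0, 1], [0, 0, -0.5, 0, -0.011, 0, 1], [0, 0, -0.57, 0, -0.011, 0, 1], [0, 0, -0.61, 0, -0.011, 0, 1], [0, 0, -0.63, 0, -0.011, 0, 1]]]}}

```text
time_s: 5.98
position: [0.5238, 0.3107, 0.172]
tcp_rot: [[0.938, 0.34, -0.064], [0.339, -0.94, -0.024], [-0.068, 0.001, -0.998]]
force: [0.6, -0.3, -5.0]
opening: 0.154
grasp_force: 30.0
```

```bash
python3 st.py; python3 - <<'E'
from plan import *
from g import delta
delta(tool(50,-4),[.56,.22,.185])
E
```

```text
{'time_s': 5.9833, 'joint_positions': [20.2012, 33.9196, 84.2201, -0.0621, 65.7691, 90.3627], 'position': [0.5238, 0.3107, 0.172], 'tcp_rot': [[0.9383, 0.3399, -0.0636], [0.339, -0.9405, -0.0245], [-0.0682, 0.0014, -0.9977]], 'force': [0.6319, -0.3095, -4.9622], 'moment': [-0.0401, 0.0075, 0.0153], 'opening': 0.1541, 'grasp_force': 29.973}
[ 2.7470e-01 -2.0000e-04  5.8700e-01  3.9230e-01  1.1360e-01  3.0520e-01
  8.9991e+01  1.1050e-01  5.0000e-04] 0.1
shift [ 0.0155  0.6507 -0.0868] turn [-0.0056 -0.0002 -0.0835] mm 98.5 deg 30.1
```

Emit:
{"api": "carry_out", "payload": {"deltas": [[[0, 0.02, 0, 0, 0, -0.003, 1], [0, 0.07, -0.01, 0, 0, -0.009, 1], [0, 0.14, -0.02, -0.001, 0, -0.018, 1], [0, 0.23, -0.03, -0.002, 0, -0.029, 1], [0.005, 0.33, -0.04, -0.003, 0, -0.042, 1], [0.01, 0.43, -0.06, -0.004, 0, -0.055, 1], [0.015, 0.52, -0.07, -0.005, 0, -0.067, 1], [0.015, 0.59, -0.08, -0.0055, 0, -0.076, 1], [0.015, 0.63, -0.087, -0.0056, 0, -0.081, 1], [0.015, 0.65, -0.087, -0.0056, 0, -0.0835, 1]]]}}

```text
time_s: 6.82
position: [0.5595, 0.2187, 0.1832]
tcp_rot: [[0.641, 0.766, -0.047], [0.765, -0.642, -0.054], [-0.071, -0.001, -0.997]]
force: [0.5, 0.0, -4.6]
opening: 0.157
grasp_force: 30.0
```

```bash
python3 - <<'E'
from plan import *
from g import delta
Rt,p=pose([.607,.03,.14],90,-4); print(p); delta(Rt,p)
E
```

```text
[ 2.7470e-01 -2.0000e-04  5.8700e-01  3.9230e-01  1.1360e-01  3.0520e-01
  8.9991e+01  1.1050e-01  5.0000e-04] 0.1
[0.607      0.12333834 0.18459768]
shift [-0.2835  0.651   0.0106] turn [-0.008   0.0002 -0.1107] mm 106.5 deg 40.0
```

Emit:
{"api": "carry_out", "payload": {"deltas": [[[-0.007, 0.02, 0, 0, 0, -0.003, 1], [-0.03, 0.07, 0, 0, 0, -0.011, 1], [-0.06, 0.14, 0, -0.001, 0, -0.023, 1], [-0.1, 0.23, 0, -0.002, 0, -0.039, 1], [-0.145, 0.33, 0.005, -0.004, 0, -0.056, 1], [-0.19, 0.43, 0.01, -0.005, 0, -0.073, 1], [-0.23, 0.52, 0.01, -0.006, 0, -0.089, 1], [-0.26, 0.59, 0.01, -0.007, 0, -0.101, 1], [-0.275, 0.63, 0.01, -0.008, 0, -0.108, 1], [-0.283, 0.65, 0.01, -0.008, 0, -0.1107, 1]]]}}

```text
time_s: 7.65
position: [0.6069, 0.1241, 0.1849]
tcp_rot: [[-0.0, 1.0, 0.0], [0.998, 0.0, -0.07], [-0.07, -0.0, -0.998]]
force: [0.5, 0.3, -4.9]
opening: 0.161
grasp_force: 30.0
```

```bash
python3 st.py; python3 - <<'E'
from plan import *
from g import delta
from rig import capture
import cv2
a=capture("scene");b=capture("side")
np.save("s1.npy",a);np.save("sd1.npy",b)
im=np.hstack([cv2.resize(a[120:320,150:350],(400,400)),cv2.resize(b[80:280,170:370],(400,400))])[:,:,::-1]
cv2.imwrite("pics/pre.png",im)
for th in (15,30,45,55,65):
  print(th);Rt,p=pose([.607,.04,.12],90,th); delta(Rt,p)
E
```

```text
{'time_s': 7.65, 'joint_positions': [3.2495, 32.6405, 84.4037, -4.5173, 63.2556, 5.2745], 'position': [0.6069, 0.1241, 0.1849], 'tcp_rot': [[-0.0003, 1.0, 0.0], [0.9975, 0.0003, -0.0704], [-0.0704, -0.0, -0.9975]], 'force': [0.5166, 0.3434, -4.9332], 'moment': [0.0878, 0.0296, 0.0372], 'opening': 0.1609, 'grasp_force': 29.9732}
[ 2.74700e-01 -2.00000e-04  5.87000e-01  3.92300e-01  1.13600e-01
  3.05200e-01  8.99924e+01  1.10500e-01  5.00000e-04] 0.1
15
shift [-0.076   0.0011 -0.0448] turn [ 0.0001  0.0528 -0.0003] mm 13.2 deg 19.0
30
shift [-0.2253  0.0014 -0.1453] turn [ 0.0001  0.0945 -0.0003] mm 40.2 deg 34.0
45
shift [-0.3956  0.0017 -0.2038] turn [ 1.000e-04  1.362e-01 -3.000e-04] mm 66.7 deg 49.0
55
shift [-0.515   0.002  -0.2173] turn [ 0.0002  0.1639 -0.0003] mm 83.8 deg 59.0
65
shift [-0.635   0.0022 -0.2098] turn [ 0.0002  0.1917 -0.0002] mm 100.3 deg 69.0
```

View pics/pre.png

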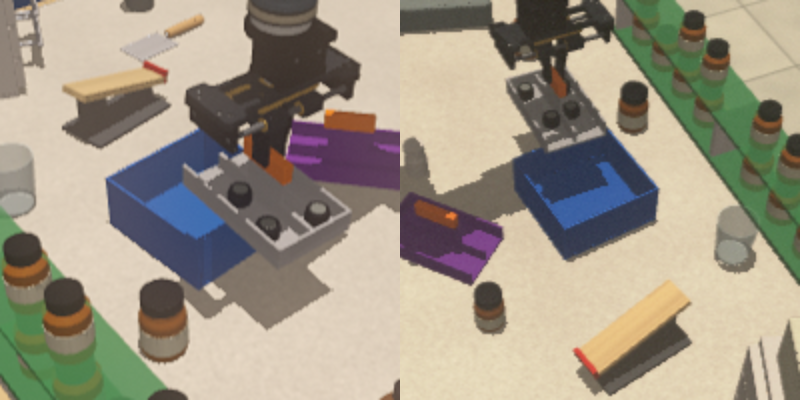

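The crops show the tray over the bin with all four caps still in it and the lip at the bin's near part. I'll refine the bin pose with a silhouette fit before tipping.

```bash
python3 - <<'E'
from h import *
from scipy.optimize import minimize
M={}
for n in("scene","side"):
    im=np.load(f"{n}0.npy");hsv=cv2.cvtColor(im,cv2.COLOR_RGB2HSV)
    m=cv2.inRange(hsv,(105,120,40),(125,255,255))
    k,l,s,c=cv2.connectedComponentsWithStats(m)
    g=proj(n,[.607,-.006,.0])[0].astype(int); i=l[g[1],g[0]]; M[n]=(l==i).astype(np.uint8); print(n,s[i],c[i])
b=np.array([(x,y,z) for x in(-.09,.09) for y in(-.09,.09) for z in(0,.08)])
def cost(p):
    t=0
    for n in M:
        u=proj(n,rot('bin',p[2]).apply(b)+[p[0],p[1],0])
        h=cv2.convexHull((u*16).astype(np.int32)); z=np.zeros_like(M[n]);cv2.fillConvexPoly(z,h,1,shift=4); t+=(z!=M[n]).sum()
    return t
best=min((minimize(cost,[.607,-.006,a],method='Nelder-Mead',options=dict(initial_simplex=[[.607,-.006,a],[.62,-.006,a],[.607,.01,a],[.607,-.006,a+.15]])) for a in(-.3,0,.3,.6)),key=lambda r:r.fun)
print(best.x,best.fun)
E
```

```text
scene [ 203  205   92   37 1169] [250.06244654 221.9118905 ]
side [ 230  157   69   38 1055] [261.98767773 175.79241706]
[ 0.57604175 -0.05692268  1.03571021] 5390.0
```

```bash
python3 - <<'E'
from h import *
from scipy.optimize import minimize
M={}
for n in("scene","side"):
    im=np.load(f"{n}0.npy").astype(int)
    m=((im[...,2]>1.35*im[...,0]+5)&(im[...,2]>1.1*im[...,1]+5)).astype(np.uint8)
    m=cv2.morphologyEx(m,cv2.MORPH_CLOSE,np.ones((3,3)))
    k,l,s,c=cv2.connectedComponentsWithStats(m)
    g=proj(n,[.607,-.006,.0])[0].astype(int); i=l[g[1],g[0]]; M[n]=(l==i).astype(np.uint8); print(n,s[i],c[i])
b=np.array([(x,y,z) for x in(-.09,.09) for y in(-.09,.09) for z in(0,.08)])
def cost(p):
    t=0
    for n in M:
        u=proj(n,rot('bin',p[2]).apply(b)+[p[0],p[1],0])
        h=cv2.convexHull((u*16).astype(np.int32)); z=np.zeros_like(M[n]);cv2.fillConvexPoly(z,h,1,shift=4); t+=(z!=M[n]).sum()
    return t
best=min((minimize(cost,[.607,-.006,a],method='Nelder-Mead',options=dict(initial_simplex=[[.607,-.006,a],[.62,-.006,a],[.607,.01,a],[.607,-.006,a+.15]])) for a in(-.3,0,.3,.6)),key=lambda r:r.fun)
print(best.x,best.fun)
E
```

```text
scene [ 203  183   96   81 4254] [253.65467795 221.43206394]
side [ 227  141   72   66 2854] [263.96846531 173.43552908]
[ 0.60741879 -0.00666362  0.08030072] 1326.0
```

Emit:
{"api": "carry_out", "payload": {"deltas": [[[-0.008, 0, -0.004, 0, 0.006, 0, 1], [-0.02, 0, -0.012, 0, 0.014, 0, 1], [-0.038, 0, -0.022, 0, 0.027, 0, 1], [-0.057, 0, -0.034, 0, 0.04, 0, 1], [-0.076, 0, -0.045, 0, 0.053, 0, 1], [-0.1, 0, -0.061, 0, 0.06, 0, 1], [-0.125, 0, -0.078, 0, 0.067, 0, 1], [-0.15, 0, -0.095, 0, 0.074, 0, 1], [-0.175, 0, -0.112, 0, 0.081, 0, 1], [-0.2, 0, -0.129, 0, 0.0875, 0, 1]]]}}

```text
time_s: 8.58
position: [0.6068, 0.0962, 0.2068]
tcp_rot: [[-0.0, 1.0, 0.001], [0.887, -0.0, 0.461], [0.461, 0.001, -0.887]]
force: [0.2, -0.1, -4.9]
opening: 0.161
grasp_force: 30.0
```

```bash
python3 st.py; python3 - <<'E'
from plan import *
from g import delta
for th in (36,45,50,60):
  print(th);Rt,p=pose([.607,.04,.12],90,th); delta(Rt,p)
E
```

```text
{'time_s': 8.5833, 'joint_positions': [-14.7382, 32.3168, 87.4086, 28.3272, 70.1906, -26.8663], 'position': [0.6068, 0.0962, 0.2068], 'tcp_rot': [[-0.0005, 1.0, 0.0011], [0.8872, -0.0001, 0.4613], [0.4613, 0.0012, -0.8872]], 'force': [0.2352, -0.0779, -4.9425], 'moment': [-0.9322, 0.0283, 0.014], 'opening': 0.1607, 'grasp_force': 29.9747}
[ 2.74700e-01 -1.00000e-04  5.87600e-01  3.92100e-01  1.14000e-01
  3.05500e-01  8.99933e+01  1.10900e-01  0.00000e+00] 0.1
36
shift [-0.0561  0.0013 -0.0845] turn [0.0002 0.0237 0.0001] mm 15.2 deg 8.5
45
shift [-0.1293  0.0013 -0.1642] turn [0.0002 0.0487 0.0001] mm 31.4 deg 17.5
50
shift [-0.1751  0.0014 -0.2032] turn [0.0002 0.0626 0.0001] mm 40.2 deg 22.5
60
shift [-0.276   0.0014 -0.2686] turn [0.0001 0.0904 0.0001] mm 57.8 deg 32.5
```

Emit:
{"api": "carry_out", "payload": {"deltas": [[[-0.01, 0, -0.015, 0, 0.004, 0, 1], [-0.023, 0, -0.035, 0, 0.01, 0, 1], [-0.038, 0, -0.058, 0, 0.017, 0, 1], [-0.056, 0, -0.084, 0, 0.0237, 0, 1], [-0.074, 0, -0.105, 0, 0.03, 0, 1], [-0.092, 0, -0.125, 0, 0.036, 0, 1], [-0.11, 0, -0.145, 0, 0.042, 0, 1], [-0.129, 0, -0.164, 0, 0.0487, 0, 1], [-0.129, 0, -0.164, 0, 0.0487, 0, 1], [-0.129, 0, -0.164, 0, 0.0487, 0, 1]]]}}

```text
time_s: 9.42
position: [0.6072, 0.0673, 0.2192]
tcp_rot: [[0.0, 1.0, 0.002], [0.709, -0.001, 0.706], [0.706, 0.001, -0.709]]
force: [-0.5, 0.4, -5.0]
opening: 0.153
grasp_force: 30.0
```

Emit:
{"api": "carry_out", "payload": {"deltas": [[[-0.012, 0, -0.006, 0, 0.004, 0, 1], [-0.03, 0, -0.015, 0, 0.01, 0, 1], [-0.05, 0, -0.02, 0, 0.016, 0, 1], [-0.07, 0, -0.023, 0, 0.022, 0, 1], [-0.09, 0, -0.025, 0, 0.028, 0, 1], [-0.09, 0, -0.025, 0, 0.028, 0, 1], [-0.09, 0, -0.025, 0, 0.028, 0, 1], [-0.09, 0, -0.025, 0, 0.028, 0, 1], [-0.09, 0, -0.025, 0, 0.028, 0, 1], [-0.09, 0, -0.025, 0, 0.028, 0, 1]]]}}

```text
time_s: 10.25
position: [0.607, 0.0559, 0.2134]
tcp_rot: [[-0.002, 1.0, 0.001], [0.573, -0.0, 0.82], [0.82, 0.002, -0.573]]
force: [-0.8, 0.0, -4.6]
opening: 0.154
grasp_force: 30.0
```

```bash
python3 st.py; python3 - <<'E'
from rig import capture
import cv2,numpy as np
a=capture("scene");b=capture("side")
im=np.hstack([cv2.resize(a[120:320,150:350],(400,400)),cv2.resize(b[80:280,170:370],(400,400))])[:,:,::-1]
cv2.imwrite("pics/pour.png",im)
E
```

```text
{'time_s': 10.25, 'joint_positions': [-27.8171, 41.067, 86.4829, 46.5952, 87.3206, -45.511], 'position': [0.607, 0.0559, 0.2134], 'tcp_rot': [[-0.0016, 1.0, 0.0015], [0.5727, -0.0003, 0.8198], [0.8198, 0.0021, -0.5727]], 'force': [-0.7994, 0.0281, -4.5697], 'moment': [-1.4112, 0.0678, -0.019], 'opening': 0.1539, 'grasp_force': 29.9947}
```

View pics/pour.png

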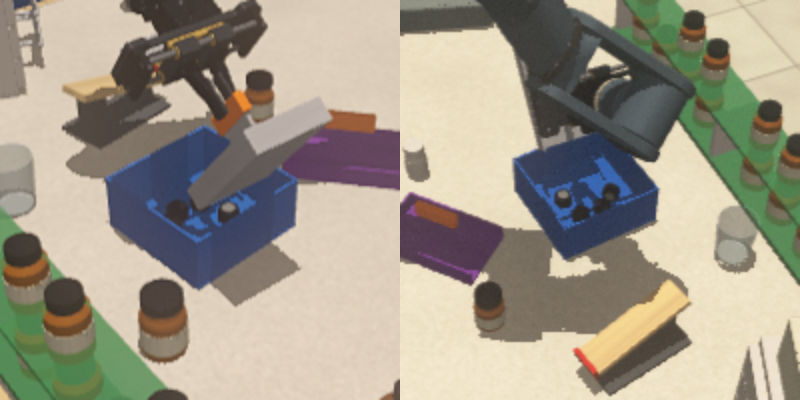

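Four black caps lie in the bin in the side crop at (563,198), (580,213), (600,207) and (610,192). I'll tip a bit further to be sure, then level the tray out.

Emit:
{"api": "carry_out", "payload": {"deltas": [[[-0.01, 0, 0.0, 0, 0.004, 0, 1], [-0.03, 0, 0.0, 0, 0.01, 0, 1], [-0.06, 0, 0.0, 0, 0.016, 0, 1], [-0.09, 0, 0.0, 0, 0.022, 0, 1], [-0.11, 0, 0.0, 0, 0.028, 0, 1], [-0.11, 0, 0.0, 0, 0.028, 0, 1], [-0.11, 0, 0.0, 0, 0.028, 0, 1], [-0.09, 0, -0.01, 0, 0.02, 0, 1], [-0.06, 0, -0.04, 0, 0.01, 0, 1], [-0.03, 0, -0.08, 0, 0.0, 0, 1]]]}}

```text
time_s: 11.18
position: [0.6066, 0.0433, 0.2159]
tcp_rot: [[0.001, 1.0, 0.001], [0.573, -0.001, 0.819], [0.819, -0.0, -0.573]]
force: [0.6, 0.4, -3.8]
opening: 0.158
grasp_force: 30.0
```

```bash
python3 st.py; python3 - <<'E'
from plan import *
from g import delta
# pose of TCP for tray pose (origin,psi,th)
def tp(o,psi,th):
    c=R.from_euler('z',psi,degrees=True)*R.from_euler('y',-th,degrees=True)
    return tool(psi,th),np.array(o)+c.apply([0,0,.055])
q=np.array(D[-2]['joint_positions'])
for o,psi,th in (((.607,.10,.20),90,30),((.59,.0,.24),70,15),((.58,-.1,.24),50,15),((.57,-.2,.22),30,15),((.5547+.03,-.30,.16),12,14.9),((.5547,-.3063,.07),12.05,14.9)):
    q,e=ik(*tp(o,psi,th),q);print(o,psi,q.round(0),round(e,4), tp(o,psi,th)[1].round(3))
print("next");delta(*tp((.607,.10,.20),90,20))
E
```

```text
{'time_s': 11.1833, 'joint_positions': [-28.822, 41.0694, 85.82, 45.9162, 88.3517, -45.4458], 'position': [0.6066, 0.0433, 0.2159], 'tcp_rot': [[0.0008, 1.0, 0.0006], [0.5735, -0.0009, 0.8192], [0.8192, -0.0003, -0.5735]], 'force': [0.6452, 0.4192, -3.8321], 'moment': [-1.3526, 0.0001, -0.0713], 'opening': 0.1576, 'grasp_force': 29.9977}
[ 2.74600e-01 -2.00000e-04  5.87800e-01  3.92100e-01  1.14100e-01
  3.05500e-01  8.99943e+01  1.11000e-01 -0.00000e+00] 0.1
(0.607, 0.1, 0.2) 90 [-18.  30.  85.  29.  77. -28.] 0.0 [0.607 0.073 0.248]
(0.59, 0.0, 0.24) 70 [-20.  22.  87.  16.  72.  -5.] 0.0 [ 0.585 -0.013  0.293]
(0.58, -0.1, 0.24) 50 [-30.  20.  89.  16.  69.   5.] 0.0 [ 0.571 -0.111  0.293]
(0.57, -0.2, 0.22) 30 [-38.  22.  90.  16.  63.  15.] 0.0 [ 0.558 -0.207  0.273]
(0.5847, -0.3, 0.16) 12 [-44.  29.  89.  15.  55.  26.] 0.0 [ 0.571 -0.303  0.213]
(0.5547, -0.3063, 0.07) 12.05 [-46.  34.  96.  19.  43.  19.] 0.0 [ 0.541 -0.309  0.123]
next
shift [0.3402 0.0023 0.0706] turn [ 0.     -0.0972 -0.0002] mm 52.1 deg 35.0
```

Emit:
{"api": "carry_out", "payload": {"deltas": [[[0.06, 0, 0, 0, -0.002, 0, 1], [0.15, 0, 0.01, 0, -0.01, 0, 1], [0.24, 0, 0.02, 0, -0.025, 0, 1], [0.3, 0, 0.04, 0, -0.04, 0, 1], [0.34, 0, 0.05, 0, -0.056, 0, 1], [0.34, 0, 0.07, 0, -0.072, 0, 1], [0.34, 0, 0.07, 0, -0.085, 0, 1], [0.34, 0, 0.07, 0, -0.095, 0, 1], [0.34, 0, 0.07, 0, -0.097, 0, 1], [0.34, 0, 0.07, 0, -0.097, 0, 1]]]}}

```text
time_s: 12.02
position: [0.6057, 0.0832, 0.2525]
tcp_rot: [[-0.002, 1.0, -0.001], [0.938, 0.002, 0.347], [0.347, -0.0, -0.938]]
force: [-0.1, -0.3, -4.6]
opening: 0.154
grasp_force: 30.0
```

```bash
cat >> plan.py <<'E'
def tp(o,psi,th):
    c=R.from_euler('z',psi,degrees=True)*R.from_euler('y',-th,degrees=True)
    return tool(psi,th),np.array(o)+c.apply([0,0,.055])
E
python3 st.py; python3 - <<'E'
from plan import *
from g import delta
from rig import capture
import cv2
a=capture("scene");b=capture("side")
im=np.hstack([cv2.resize(a[140:290,170:320],(400,400),interpolation=2),cv2.resize(b[100:220,200:320],(400,400),interpolation=2)])[:,:,::-1]
cv2.imwrite("pics/empty.png",im)
delta(*tp((.585,.0,.24),60,15))
E
```

```text
{'time_s': 12.0167, 'joint_positions': [-12.7129, 28.0903, 84.1746, 20.6872, 73.5206, -19.7651], 'position': [0.6057, 0.0832, 0.2525], 'tcp_rot': [[-0.0018, 1.0, -0.0009], [0.9377, 0.002, 0.3475], [0.3475, -0.0002, -0.9377]], 'force': [-0.0816, -0.3449, -4.5727], 'moment': [-0.6406, 0.0575, 0.0108], 'opening': 0.1541, 'grasp_force': 29.9983}
[ 2.74600e-01 -1.00000e-04  5.87700e-01  3.92000e-01  1.14100e-01
  3.05500e-01  8.99949e+01  1.11000e-01 -0.00000e+00] 0.1
shift [-0.4892 -0.1878 -0.4769] turn [-0.0254 -0.0143  0.0793] mm 106.3 deg 30.4
```

View pics/empty.png

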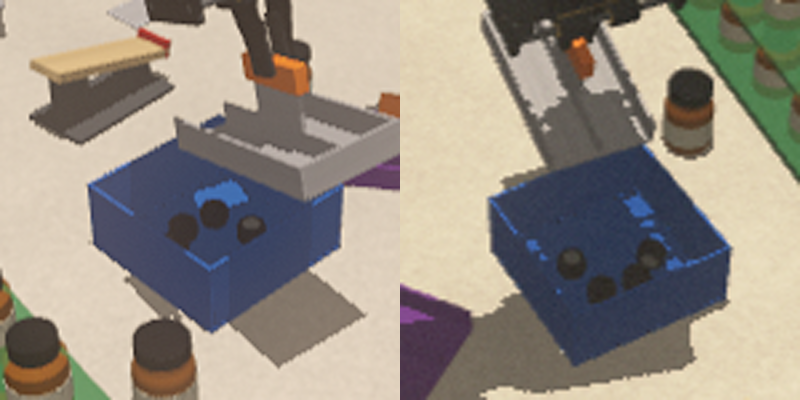

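Four caps show in the bin in the side crop at (570,262), (600,290), (636,275) and (650,252), and the tray is empty. Next is the ledge.

Emit:
{"api": "carry_out", "payload": {"deltas": [[[-0.04, -0.015, -0.06, -0.002, -0.001, 0.006, 1], [-0.1, -0.04, -0.13, -0.005, -0.003, 0.016, 1], [-0.17, -0.07, -0.2, -0.009, -0.005, 0.028, 1], [-0.25, -0.1, -0.28, -0.013, -0.007, 0.041, 1], [-0.33, -0.13, -0.36, -0.017, -0.01, 0.054, 1], [-0.41, -0.16, -0.42, -0.021, -0.012, 0.066, 1], [-0.47, -0.18, -0.46, -0.024, -0.014, 0.076, 1], [-0.49, -0.188, -0.477, -0.0254, -0.0143, 0.0793, 1], [-0.49, -0.188, -0.477, -0.0254, -0.0143, 0.0793, 1], [-0.49, -0.188, -0.477, -0.0254, -0.0143, 0.0793, 1]]]}}

```text
time_s: 12.95
position: [0.5782, -0.0128, 0.2931]
tcp_rot: [[0.483, 0.866, 0.13], [0.836, -0.5, 0.224], [0.259, 0.001, -0.966]]
force: [0.5, 0.9, -4.3]
opening: 0.154
grasp_force: 30.0
```

```bash
python3 - <<'E'
from plan import *
from g import delta
delta(*tp((.585,-.13,.22),35,15))
E
```

```text
[ 2.74600e-01 -1.00000e-04  5.87700e-01  3.92000e-01  1.14100e-01
  3.05500e-01  8.99949e+01  1.11000e-01 -0.00000e+00] 0.1
shift [-0.7492  0.3897 -0.0626] turn [-0.0178 -0.0001  0.067 ] mm 127.0 deg 25.0
```

Emit:
{"api": "carry_out", "payload": {"deltas": [[[-0.06, 0.03, -0.005, -0.001, 0, 0.005, 1], [-0.16, 0.08, -0.013, -0.004, 0, 0.014, 1], [-0.28, 0.145, -0.023, -0.007, 0, 0.025, 1], [-0.41, 0.213, -0.034, -0.01, 0, 0.036, 1], [-0.54, 0.28, -0.045, -0.013, 0, 0.048, 1], [-0.65, 0.338, -0.054, -0.0155, 0, 0.058, 1], [-0.72, 0.374, -0.06, -0.017, 0, 0.064, 1], [-0.749, 0.39, -0.0626, -0.0178, 0, 0.067, 1], [-0.749, 0.39, -0.0626, -0.0178, 0, 0.067, 1], [-0.749, 0.39, -0.0626, -0.0178, 0, 0.067, 1]]]}}

```text
time_s: 13.78
position: [0.5737, -0.1374, 0.2738]
tcp_rot: [[0.79, 0.575, 0.213], [0.555, -0.818, 0.149], [0.26, 0.001, -0.966]]
force: [-0.6, 0.1, -3.6]
opening: 0.157
grasp_force: 30.0
```

```bash
python3 - <<'E'
from plan import *
from g import delta
a=tp((.5547,-.3063,.07),12.05,14.9)
n=R.from_euler('z',12.05,degrees=True)*R.from_euler('y',-14.9,degrees=True)
delta(a[0],a[1]+n.apply([.02,0,.06]))
E
```

```text
[ 2.74600e-01 -1.00000e-04  5.87700e-01  3.92000e-01  1.14100e-01
  3.05500e-01  8.99949e+01  1.11000e-01 -0.00000e+00] 0.1
shift [-0.9373  0.8212  0.3526] turn [-0.0164 -0.0004  0.0618] mm 194.3 deg 23.0
```

Emit:
{"api": "carry_out", "payload": {"deltas": [[[-0.08, 0.07, 0.0, -0.001, 0, 0.005, 1], [-0.2, 0.175, 0.02, -0.003, 0, 0.013, 1], [-0.33, 0.29, 0.05, -0.006, 0, 0.022, 1], [-0.47, 0.41, 0.1, -0.008, 0, 0.031, 1], [-0.61, 0.53, 0.16, -0.011, 0, 0.04, 1], [-0.74, 0.65, 0.23, -0.013, 0, 0.049, 1], [-0.85, 0.745, 0.3, -0.015, 0, 0.056, 1], [-0.91, 0.8, 0.34, -0.016, 0, 0.06, 1], [-0.937, 0.821, 0.353, -0.0164, 0, 0.0618, 1], [-0.937, 0.821, 0.353, -0.0164, 0, 0.0618, 1]]]}}

```text
time_s: 14.62
position: [0.5447, -0.3087, 0.186]
tcp_rot: [[0.945, 0.208, 0.254], [0.201, -0.978, 0.055], [0.26, -0.001, -0.966]]
force: [0.7, 0.7, -4.7]
opening: 0.157
grasp_force: 30.0
```

```bash
python3 st.py;python3 - <<'E'
from plan import *
from g import delta
from rig import capture
import cv2
a=tp((.5547,-.3063,.07),12.05,14.9)
n=R.from_euler('z',12.05,degrees=True)*R.from_euler('y',-14.9,degrees=True)
delta(a[0],a[1]+n.apply([.012,0,.015]))
a=capture("scene");b=capture("side")
im=np.hstack([cv2.resize(a[120:220,140:240],(400,400),interpolation=2),cv2.resize(b[180:300,230:350],(400,400),interpolation=2)])[:,:,::-1]
cv2.imwrite("pics/led.png",im)
E
```

```text
{'time_s': 14.6167, 'joint_positions': [-46.1066, 29.3571, 92.9271, 16.5409, 50.8736, 22.1597], 'position': [0.5447, -0.3087, 0.186], 'tcp_rot': [[0.9446, 0.2083, 0.2536], [0.201, -0.9781, 0.0549], [0.2595, -0.0009, -0.9657]], 'force': [0.653, 0.666, -4.7072], 'moment': [-0.1064, 0.4663, 0.0225], 'opening': 0.1573, 'grasp_force': 29.9984}
[ 2.74600e-01 -1.00000e-04  5.87800e-01  3.92000e-01  1.14100e-01
  3.05500e-01  8.99954e+01  1.11000e-01 -0.00000e+00] 0.1
shift [-0.0531 -0.0015  0.2983] turn [-0.0001 -0.0004 -0.0001] mm 45.5 deg 0.2
```

View pics/led.png

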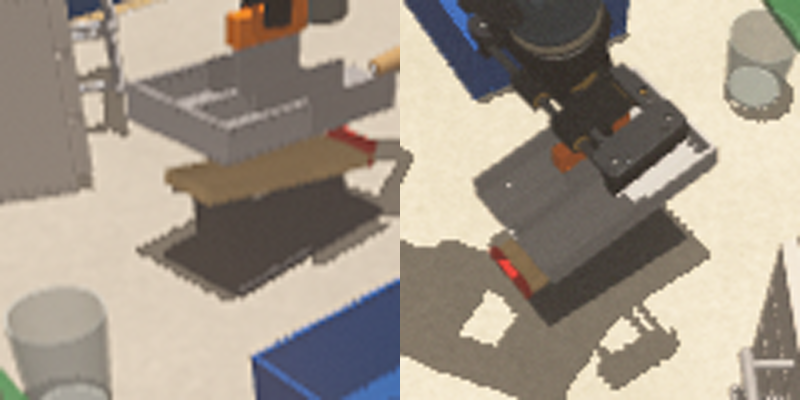

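The crops show the tray parallel above the ledge, the side-view front corner at (475,182), the back -y corner at (716,155) and the red stop at (512,270). I'll check this against the predicted corners.

```bash
python3 - <<'E'
from h import *
import json
x=json.loads(open('log.jsonl').readlines()[-1])
Q=R.from_matrix(x['tcp_rot'])*R.from_euler('x',180,degrees=True); o=np.array(x['position'])-Q.apply([0,0,.055])
print(o)
for nm,p in dict(Fp=(-.09,.055,.03),Fpb=(-.09,.055,0),Fm=(-.09,-.055,.03),Fmb=(-.09,-.055,0),Bm=(.09,-.055,.03),Bp=(.09,.055,.03),Bpb=(.09,.055,0),Bmb=(.09,-.055,0)).items():
    w=Q.apply(p)+o; a=(proj("scene",w)[0]-[140,120]+.5)*4; b=(proj("side",w)[0]-[230,180]+.5)*400/120+[400,0]
    print(nm,a.round(),b.round())
L=R.from_euler('z',.2102)*R.from_euler('y',-.26)
for p in((-.09,.025,.01),(-.09,-.025,.01),(-.09,.025,0),(-.09,-.025,0),(.084,.025,0),(.084,-.025,0)):
    w=L.apply(p)+[.5547,-.3063,.07];print(p,((proj("scene",w)[0]-[140,120]+.5)*4).round(),((proj("side",w)[0]-[230,180]+.5)*400/120+[400,0]).round())
E
```

```text
[ 0.55864905 -0.30568038  0.13288403]
Fp [392.  63.] [475. 171.]
Fpb [386. 100.] [482. 186.]
Fm [291.  23.] [554. 261.]
Fmb [287.  59.] [559. 275.]
Bm [119.  48.] [720. 128.]
Bp [222.  93.] [636.  45.]
Bpb [218. 133.] [640.  62.]
Bmb [116.  87.] [723. 144.]
(-0.09, 0.025, 0.01) [367. 143.] [495. 247.]
(-0.09, -0.025, 0.01) [323. 124.] [529. 287.]
(-0.09, 0.025, 0) [366. 154.] [497. 251.]
(-0.09, -0.025, 0) [322. 135.] [531. 291.]
(0.084, 0.025, 0) [208. 192.] [647. 132.]
(0.084, -0.025, 0) [163. 170.] [683. 169.]
```

```bash
cat > slip.py <<'E'
from h import *
import json
x=json.loads(open('log.jsonl').readlines()[-1])
Q=R.from_matrix(x['tcp_rot'])*R.from_euler('x',180,degrees=True); g=np.array(x['position'])+Q.apply([0,0,.019])
ob=[("scene",(.09,-.055,.03),(128,85)),("scene",(.09,.055,.03),(227,128)),("scene",(.09,.055,0),(230,163)),("scene",(-.09,.055,.03),(393,62)),("scene",(-.09,.055,0),(393,98)),
("side",(-.09,.055,.03),(475,182)),("side",(-.09,-.055,0),(548,280)),("side",(.09,-.055,.03),(717,153)),("side",(.09,.055,.03),(645,65))]
def world(p,pt): # p: pitch slip(th less), along-bar, height, yaw
    return g+(Q*R.from_euler('zy',[p[3],p[0]])).apply(np.array(pt)-[p[1],0,.074+p[2]])
def f(p): 
    r=[]
    for c,pt,uv in ob:
        uv=np.array(uv)/4-.5+[140,120] if c=="scene" else (np.array(uv)-[400,0])*.3-.5+[230,180]
        r.append(proj(c,world(p,pt))[0]-uv)
    return np.concatenate(r+[np.array(p)*[0,100,100,100]])
if __name__=="__main__":
    m=least_squares(f,[0,0,0,0],loss='soft_l1');print(np.degrees(m.x[[0,3]]),m.x[1:3],f(m.x)[:-4].reshape(-1,2).round(1).tolist())
E
python3 slip.py
```

```text
[ 8.82777198 -0.02667628] [-0.00245059  0.01416319] [[-0.9, -0.7], [-0.2, 0.2], [-0.8, 0.9], [0.8, 0.1], [0.4, -0.1], [-1.6, -2.0], [0.6, 0.8], [-0.3, -1.5], [-3.4, 0.3]]
```

```bash
python3 - <<'E'
from slip import *
import slip
for hh in (0,.005,.010,.014):
    ff=lambda p:f([p[0],p[1],hh,p[2]])
    m=least_squares(ff,[0,0,0],loss='soft_l1');print(hh,np.degrees(m.x[[0,2]]),m.x[1],m.cost,ff(m.x)[:-4].reshape(-1,2).round(1).tolist())
E
python3 - <<'E'
import cv2
im=cv2.imread("pics/led.png")
# re-capture native-resolution upscale of both
from rig import capture
import numpy as np
a=capture("scene");b=capture("side")
np.save("s2.npy",a);np.save("sd2.npy",b)
E
```

```text
0 [15.54345542  0.02018639] -0.009912288762770645 27.707676005573678 [[-1.4, -1.4], [-0.6, -0.5], [-0.3, -0.2], [0.4, -6.8], [0.8, -7.2], [-1.4, -7.0], [0.0, -3.2], [0.2, -2.4], [-3.0, -0.6]]
0.005 [12.4875478   0.01377909] -0.006687783277985592 19.14684292403741 [[-1.2, -1.5], [-0.5, -0.7], [-0.6, -0.2], [0.7, -4.1], [0.7, -4.4], [-1.6, -4.9], [0.2, -1.5], [0.0, -2.3], [-3.2, -0.5]]
0.01 [ 9.79738261 -0.04264838] -0.0037891485868007837 11.467488474272365 [[-1.1, -1.4], [-0.4, -0.6], [-0.8, 0.1], [0.8, -1.5], [0.5, -1.7], [-1.6, -3.2], [0.5, -0.1], [-0.1, -2.1], [-3.3, -0.3]]
0.014 [ 8.84241529 -0.02922663] -0.0024904161767688106 8.382159805923907 [[-0.9, -0.7], [-0.2, 0.1], [-0.8, 0.9], [0.8, 0.1], [0.4, -0.1], [-1.6, -2.1], [0.6, 0.8], [-0.3, -1.5], [-3.4, 0.2]]
```

```bash
cat > tgt.py <<'E'
from h import *
from g import delta
def target(off,slip=(np.radians(8.8),-.0025,.014),o=(.5547,-.3063,.07),yaw=.2102):
    T=R.from_euler('z',yaw)*R.from_euler('y',-.26)
    Q=T*R.from_euler('y',-slip[0]); g=np.array(o)+T.apply(np.array(off)+[slip[1],0,.074+slip[2]])
    return Q*R.from_euler('x',180,degrees=True), g+Q.apply([0,0,-.019])
if __name__=="__main__": delta(*target([.012,0,.025]))
E
python3 tgt.py
```

```text
shift [-0.0584  0.0018  0.1459] turn [0.0001 0.0238 0.0003] mm 23.6 deg 8.6
```

Emit:
{"api": "carry_out", "payload": {"deltas": [[[-0.005, 0, 0.01, 0, 0.002, 0, 1], [-0.012, 0, 0.03, 0, 0.005, 0, 1], [-0.02, 0, 0.05, 0, 0.009, 0, 1], [-0.03, 0, 0.075, 0, 0.013, 0, 1], [-0.04, 0, 0.1, 0, 0.017, 0, 1], [-0.05, 0, 0.125, 0, 0.021, 0, 1], [-0.058, 0, 0.14, 0, 0.024, 0, 1], [-0.058, 0, 0.146, 0, 0.024, 0, 1], [-0.058, 0, 0.146, 0, 0.024, 0, 1], [-0.058, 0, 0.146, 0, 0.024, 0, 1]]]}}

```text
time_s: 15.65
position: [0.5425, -0.3098, 0.1638]
tcp_rot: [[0.895, 0.208, 0.394], [0.192, -0.978, 0.082], [0.402, 0.002, -0.915]]
force: [0.3, -0.7, -3.9]
opening: 0.157
grasp_force: 30.0
```

```bash
python3 st.py;python3 - <<'E'
from rig import capture
import cv2,numpy as np
a=capture("scene");b=capture("side");np.save("s3.npy",a);np.save("sd3.npy",b)
im=np.vstack([cv2.resize(a[133:187,155:255],(800,300)[:1]+(432,),interpolation=2)[:300] if 0 else cv2.resize(a[136:186,155:255],(600,300),interpolation=2),cv2.resize(b[192:242+15,235:335][:50],(600,300),interpolation=2)])[:,:,::-1]
# side by side, 4:3 crops, 5x
A=cv2.resize(a[125:205,155:235],(400,400),interpolation=2);B=cv2.resize(b[190:270,240:320+0],(400,400),interpolation=2)
cv2.imwrite("pics/hov.png",np.hstack([A,B])[:,:,::-1])
E
```

```text
{'time_s': 15.65, 'joint_positions': [-50.3114, 30.468, 99.1276, 31.2744, 43.2233, 5.9024], 'position': [0.5425, -0.3098, 0.1638], 'tcp_rot': [[0.8952, 0.2085, 0.3939], [0.1916, -0.978, 0.082], [0.4024, 0.002, -0.9155]], 'force': [0.3147, -0.6635, -3.9444], 'moment': [-0.1949, 0.7018, -0.0076], 'opening': 0.1566, 'grasp_force': 29.9984}
```

View pics/hov.png

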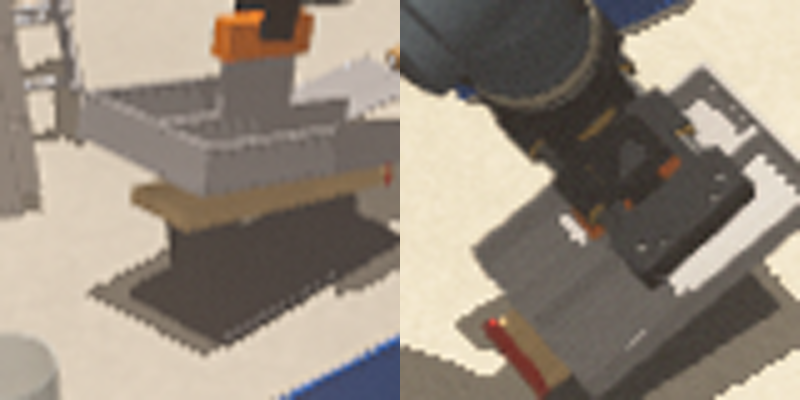

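The hover crops show the tray parallel just above the ledge (scene back corners (80,92), (207,150) and (207,193); side front corners (475,250) and (590,392)). The fingertips end near mid-bar, so the bar has slipped down in the grip. I'll re-fit.

```bash
sed -i 's/^ob=.*/s_=lambda u,v:(np.array([u,v])+.5)\/5-.5+[155,125]\nd_=lambda u,v:(np.array([u-400,v])+.5)\/5-.5+[240,190]/; s/^("side",(-.09,.055,.03),(475,182)).*/ob=[("scene",(.09,-.055,.03),s_(80,92)),("scene",(.09,.055,.03),s_(207,150)),("scene",(.09,.055,0),s_(207,193)),("scene",(.09,-.055,0),s_(83,135)),("side",(-.09,.055,.03),d_(475,250)),("side",(-.09,-.055,0),d_(590,392)),("side",(.09,.055,.03),d_(702,67))]/; /uv=np.array(uv)/d' slip.py; python3 slip.py; python3 - <<'E'
from slip import *
m=least_squares(f,[0,0,0,0],loss='soft_l1').x
T=Q*R.from_euler('zy',[m[3],m[0]]);o=world(m,(0,0,0))
L=R.from_euler('z',.2102)*R.from_euler('y',-.26)
print("tray in ledge",L.inv().apply(o-[.5547,-.3063,.07]).round(4),np.degrees((L.inv()*T).as_rotvec()).round(2))
for p in((.084,.025,0),(.084,-.025,0),(-.09,-.025,.01),(-.09,.025,.01)):
    w=L.apply(p)+[.5547,-.3063,.07];print(((proj("scene",w)[0]-[155,125]+.5)*5-.5).round(),((proj("side",w)[0]-[240,190]+.5)*5-.5+[400,0]).round())
E
```

```text
[8.02444159 0.12810403] [-0.00068436  0.01587806] [[0.1, -0.4], [0.2, -0.3], [-1.0, 0.9], [-1.3, 0.4], [-2.4, -0.7], [-0.3, 1.4], [-0.5, -1.8]]
tray in ledge [ 0.0109 -0.001   0.0228] [-0.12 -0.8   0.15]
[185. 214.] [720. 148.]
[129. 187.] [775. 203.]
[328. 129.] [543. 380.]
[384. 153.] [492. 320.]
```

```bash
cat >> tgt.py <<'E'
S=(np.radians(8.0),-.0007,.0159)
E
python3 - <<'E'
from tgt import *
for off in ([.010,0,.004],[.010,0,0],[.010,0,-.003],[-.003,0,0]): delta(*target(off,S))
E
```

```text
shift [-0.0197 -0.0066  0.1241] turn [ 0.0003 -0.0023  0.0001] mm 18.9 deg 0.9
shift [-0.0238 -0.0067  0.1505] turn [ 0.0003 -0.0023  0.0001] mm 22.9 deg 0.9
shift [-0.0269 -0.0067  0.1703] turn [ 0.0003 -0.0023  0.0001] mm 25.9 deg 0.9
shift [-0.1094 -0.0067  0.1372] turn [ 0.0003 -0.0023  0.0001] mm 26.3 deg 0.9
```

Emit:
{"api": "carry_out", "payload": {"deltas": [[[-0.003, -0.001, 0.015, 0, -0.001, 0, 1], [-0.006, -0.002, 0.035, 0, -0.002, 0, 1], [-0.009, -0.003, 0.055, 0, -0.002, 0, 1], [-0.012, -0.004, 0.075, 0, -0.002, 0, 1], [-0.015, -0.005, 0.093, 0, -0.002, 0, 1], [-0.018, -0.006, 0.108, 0, -0.002, 0, 1], [-0.02, -0.0066, 0.12, 0, -0.002, 0, 1], [-0.02, -0.0066, 0.124, 0, -0.002, 0, 1], [-0.02, -0.0066, 0.124, 0, -0.002, 0, 1], [-0.02, -0.0066, 0.124, 0, -0.002, 0, 1]]]}}

```text
time_s: 16.58
position: [0.5468, -0.308, 0.1455]
tcp_rot: [[0.9, 0.208, 0.383], [0.192, -0.978, 0.08], [0.391, 0.002, -0.92]]
force: [1.2, -0.0, 0.1]
opening: 0.153
grasp_force: 30.0
```

```bash
python3 st.py; python3 - <<'E'
from tgt import *
for off in ([.010,0,0],[.010,0,-.003]): delta(*target(off,S))
E
```

```text
{'time_s': 16.5833, 'joint_positions': [-49.5036, 32.2602, 99.1888, 31.2517, 41.3977, 6.05], 'position': [0.5468, -0.308, 0.1455], 'tcp_rot': [[0.9, 0.2079, 0.383], [0.192, -0.9781, 0.0798], [0.3912, 0.0017, -0.9203]], 'force': [1.183, -0.0245, 0.0544], 'moment': [-0.1152, 0.5059, -0.0276], 'opening': 0.1532, 'grasp_force': 29.9997}
shift [-0.0016 -0.0005  0.0264] turn [ 0.0003 -0.0004 -0.    ] mm 4.0 deg 0.2
shift [-0.0044 -0.0005  0.0462] turn [ 0.0003 -0.0004 -0.    ] mm 7.0 deg 0.2
```

Emit:
{"api": "carry_out", "payload": {"deltas": [[[0, 0, 0.003, 0, 0, 0, 1], [0, 0, 0.006, 0, 0, 0, 1], [0, 0, 0.009, 0, 0, 0, 1], [-0.001, 0, 0.012, 0, 0, 0, 1], [-0.001, 0, 0.015, 0, 0, 0, 1], [-0.001, 0, 0.018, 0, 0, 0, 1], [-0.002, 0, 0.02, 0, 0, 0, 1], [-0.002, 0, 0.02, 0, 0, 0, 1], [-0.002, 0, 0.02, 0, 0, 0, 1], [-0.002, 0, 0.02, 0, 0, 0, 1]]]}}

```text
time_s: 17.42
position: [0.5471, -0.308, 0.1451]
tcp_rot: [[0.899, 0.208, 0.384], [0.193, -0.978, 0.079], [0.392, 0.003, -0.92]]
force: [-10.2, 2.5, 16.4]
opening: 0.153
grasp_force: 30.0
```

```bash
python3 st.py; python3 - <<'E'
from rig import capture
import numpy as np
np.save("s4.npy",capture("scene"));np.save("sd4.npy",capture("side"))
E
```

```text
{'time_s': 17.4167, 'joint_positions': [-49.4939, 32.2954, 99.232, 31.3834, 41.2746, 5.8761], 'position': [0.5471, -0.308, 0.1451], 'tcp_rot': [[0.8994, 0.2085, 0.3841], [0.1929, -0.978, 0.0792], [0.3922, 0.0028, -0.9199]], 'force': [-10.2235, 2.4559, 16.3938], 'moment': [0.4466, 0.8673, 0.1859], 'opening': 0.1528, 'grasp_force': 30.0059}
```

Emit:
{"api": "carry_out", "payload": {"deltas": [[[0, 0, -0.006, 0, 0, 0, 1], [0, 0, -0.011, 0, 0, 0, 1], [-0.006, 0, -0.012, 0, 0, 0, 1], [-0.013, 0, -0.013, 0, 0, 0, 1], [-0.02, 0, -0.014, 0, 0, 0, 1], [-0.027, 0, -0.015, 0, 0, 0, 1], [-0.034, 0, -0.016, 0, 0, 0, 1], [-0.041, 0, -0.017, 0, 0, 0, 1], [-0.048, 0, -0.018, 0, 0, 0, 1], [-0.054, 0, -0.019, 0, 0, 0, 1]]]}}

```text
time_s: 18.35
position: [0.5409, -0.3108, 0.1434]
tcp_rot: [[0.899, 0.206, 0.386], [0.192, -0.978, 0.077], [0.394, 0.005, -0.919]]
force: [2.7, 0.8, 7.0]
opening: 0.157
grasp_force: 30.0
```

```bash
python3 st.py; python3 - <<'E'
from tgt import *
for off in ([.010,0,0],[0,0,0]): delta(*target(off,S))
E
```

```text
{'time_s': 18.35, 'joint_positions': [-50.2194, 32.234, 99.9022, 31.9525, 40.8949, 4.64], 'position': [0.5409, -0.3108, 0.1434], 'tcp_rot': [[0.8989, 0.2065, 0.3865], [0.1915, -0.9784, 0.0773], [0.3941, 0.0045, -0.9191]], 'force': [2.6674, 0.7975, 7.0443], 'moment': [0.1246, -0.2202, 0.0362], 'opening': 0.1571, 'grasp_force': 30.0063}
shift [ 0.0428 -0.0102  0.0304] turn [ 0.0008 -0.0009 -0.    ] mm 8.0 deg 0.4
shift [-0.0232 -0.0101  0.0208] turn [ 0.0008 -0.0009 -0.    ] mm 4.9 deg 0.4
```

Emit:
{"api": "carry_out", "payload": {"deltas": [[[-0.006, -0.003, -0.001, 0, 0, 0, 1], [-0.012, -0.006, -0.002, 0, 0, 0, 1], [-0.018, -0.01, -0.003, 0, 0, 0, 1], [-0.024, -0.01, -0.004, 0, 0, 0, 1], [-0.03, -0.01, -0.005, 0, 0, 0, 1], [-0.036, -0.01, -0.006, 0, 0, 0, 1], [-0.042, -0.01, -0.007, 0, 0, 0, 1], [-0.046, -0.01, -0.007, 0, 0, 0, 1], [-0.046, -0.01, -0.007, 0, 0, 0, 1], [-0.046, -0.01, -0.007, 0, 0, 0, 1]]]}}

```text
time_s: 19.18
position: [0.5372, -0.3118, 0.1441]
tcp_rot: [[0.897, 0.204, 0.393], [0.19, -0.979, 0.075], [0.4, 0.007, -0.917]]
force: [9.6, 3.6, 11.2]
opening: 0.156
grasp_force: 30.0
```

```bash
python3 st.py; python3 - <<'E'
from tgt import *
for off in ([.010,0,0],[0,0,0]): delta(*target(off,S))
E
```

```text
{'time_s': 19.1833, 'joint_positions': [-50.7109, 31.9989, 100.5195, 32.739, 40.5311, 3.5387], 'position': [0.5372, -0.3118, 0.1441], 'tcp_rot': [[0.8967, 0.2038, 0.3928], [0.1897, -0.979, 0.0749], [0.3998, 0.0074, -0.9166]], 'force': [9.6446, 3.5752, 11.2412], 'moment': [0.6088, -1.813, 0.0103], 'opening': 0.1558, 'grasp_force': 30.0295}
shift [ 0.0643 -0.0117  0.0447] turn [ 0.0014 -0.0019 -0.0003] mm 11.9 deg 0.8
shift [-0.0016 -0.0115  0.0346] turn [ 0.0014 -0.0019 -0.0003] mm 5.5 deg 0.8
```

Emit:
{"api": "carry_out", "payload": {"deltas": [[[0.004, -0.002, 0.002, 0, 0, 0, 1], [0.008, -0.005, 0.005, 0, 0, 0, 1], [0.012, -0.008, 0.008, 0, 0, 0, 1], [0.016, -0.01, 0.01, 0, 0, 0, 1], [0.018, -0.01, 0.012, 0, 0, 0, 1], [0.018, -0.01, 0.012, 0, 0, 0, 1], [0.018, -0.01, 0.012, 0, 0, 0, 1], [0.018, -0.01, 0.012, 0, 0, 0, 1], [0.018, -0.01, 0.012, 0, 0, 0, 1], [0.018, -0.01, 0.012, 0, 0, 0, 1]]]}}

```text
time_s: 20.02
position: [0.5389, -0.311, 0.1429]
tcp_rot: [[0.897, 0.204, 0.391], [0.191, -0.979, 0.072], [0.397, 0.01, -0.918]]
force: [4.7, -2.0, 10.5]
opening: 0.155
grasp_force: 30.0
```

```bash
python3 st.py; python3 - <<'E'
from tgt import *
for off in ([.010,0,0],[0,0,0]): delta(*target(off,S))
E
```

```text
{'time_s': 20.0167, 'joint_positions': [-50.4125, 32.1231, 100.4413, 32.5086, 40.2491, 3.8918], 'position': [0.5389, -0.311, 0.1429], 'tcp_rot': [[0.8975, 0.2041, 0.391], [0.1913, -0.9789, 0.0721], [0.3974, 0.0101, -0.9176]], 'force': [4.7109, -1.9742, 10.5242], 'moment': [-0.0027, -0.8715, -0.1632], 'opening': 0.1554, 'grasp_force': 30.0342}
shift [ 0.0565 -0.0093  0.0327] turn [ 0.0018 -0.0014 -0.    ] mm 9.9 deg 0.8
shift [-0.0094 -0.0092  0.0228] turn [ 0.0018 -0.0014 -0.    ] mm 3.9 deg 0.8
```

Emit:
{"api": "carry_out", "payload": {"deltas": [[[-0.004, 0, 0, 0, 0, 0, 1], [-0.008, 0, 0, 0, 0, 0, 1], [-0.01, 0, 0, 0, 0, 0, 1], [-0.01, 0, 0, 0, 0, 0, 1], [-0.01, 0, 0, 0, 0, 0, 0.5], [-0.01, 0, 0, 0, 0, 0, 0.4], [-0.01, 0, 0, 0, 0, 0, 0.3], [-0.01, 0, 0, 0, 0, 0, 0.2], [-0.01, 0, 0, 0, 0, 0, 0.2], [-0.01, 0, 0, 0, 0, 0, 0.2]]]}}

```text
time_s: 20.85
position: [0.5329, -0.307, 0.1379]
tcp_rot: [[0.901, 0.208, 0.381], [0.191, -0.978, 0.082], [0.39, -0.001, -0.921]]
force: [0.3, 0.2, 0.3]
opening: 0.391
grasp_force: 0.0
```

Emit:
{"api": "carry_out", "payload": {"deltas": [[[0, 0, -0.02, 0, 0, 0, 0.2], [0, 0, -0.06, 0, 0, 0, 0.2], [0, 0, -0.12, 0, 0, 0, 0.2], [0, 0, -0.2, 0, 0, 0, 0.2], [0, 0, -0.3, 0, 0, 0, 0.2], [0, 0, -0.4, 0, 0, 0, 0.2], [0, 0, -0.5, 0, 0, 0, 0.2], [0, 0, -0.57, 0, 0, 0, 0.2], [0, 0, -0.6, 0, 0, 0, 0.2], [0, 0, -0.6, 0, 0, 0, 0.2]]]}}

```text
time_s: 21.68
position: [0.4991, -0.3155, 0.2233]
tcp_rot: [[0.9, 0.207, 0.384], [0.192, -0.978, 0.078], [0.392, 0.004, -0.92]]
force: [0.7, 0.3, 0.2]
opening: 0.398
grasp_force: 0.0
```

```bash
python3 st.py; python3 - <<'E'
from h import *
from rig import capture
a=capture("scene");b=capture("side");np.save("s5.npy",a);np.save("sd5.npy",b)
# predicted pixel positions if home
L=R.from_euler('z',.2102)*R.from_euler('y',-.26)
print("scene mean diff vs hover")
A=cv2.resize(a[125:200,160:235],(400,400),interpolation=2);B=cv2.resize(b[195:270,250:325],(400,400),interpolation=2)
cv2.imwrite("pics/rel.png",np.hstack([A,B])[:,:,::-1])
for nm,p in dict(Fp=(-.09,.055,.03),Fpb=(-.09,.055,0),Fm=(-.09,-.055,.03),Fmb=(-.09,-.055,0),Bm=(.09,-.055,.03),Bp=(.09,.055,.03),Bpb=(.09,.055,0),Bmb=(.09,-.055,0),stop_p=(-.09,.025,.01),stop_m=(-.09,-.025,.01)).items():
    w=L.apply(p)+[.5547,-.3063,.07]; s=16/3
    print(nm,((proj("scene",w)[0]-[160,125]+.5)*s-.5).round(),((proj("side",w)[0]-[250,195]+.5)*s-.5+[400,0]).round())
E
```

```text
{'time_s': 21.6833, 'joint_positions': [-54.1713, 23.3476, 99.8003, 27.6199, 50.326, 7.1845], 'position': [0.4991, -0.3155, 0.2233], 'tcp_rot': [[0.8998, 0.2074, 0.3839], [0.1923, -0.9782, 0.0778], [0.3917, 0.0038, -0.9201]], 'force': [0.7491, 0.2835, 0.2133], 'moment': [-0.1321, 0.3622, 0.0191], 'opening': 0.3979, 'grasp_force': 0.0}
scene mean diff vs hover
Fp [423. 148.] [406. 263.]
Fpb [417. 195.] [417. 285.]
Fm [293.  93.] [527. 405.]
Fmb [288. 138.] [537. 425.]
Bm [ 72. 134.] [786. 196.]
Bp [206. 197.] [656.  66.]
Bpb [200. 248.] [663.  91.]
Bmb [ 67. 184.] [790. 220.]
stop_p [383. 164.] [445. 315.]
stop_m [324. 138.] [500. 379.]
```

View pics/rel.png

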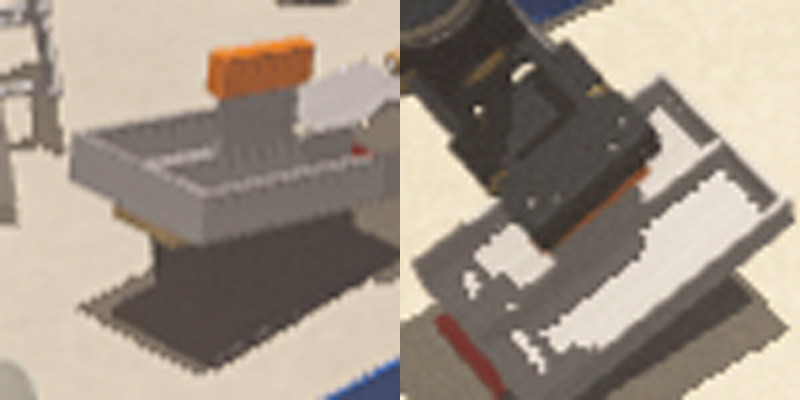

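The tray sits flat on the ledge. The scene back corners (72,133) and (205,196) match the predicted home corners within 1 px, and the side view shows the front edge against the red stop (437..500,318..395). A gentle nudge on the back wall with closed fingers would seat it fully, so I'm checking clearance first.

```bash
python3 - <<'E'
from h import *
from g import delta
for uv in((540,395),(515,480),(520,550)):
    for z in (0,.1,.2): print(uv,z,ray("side",np.array(uv)*.64,z).round(3))
def pt(p):
    T=R.from_euler('z',.2102)*R.from_euler('y',-.26)
    return T*R.from_euler('x',180,degrees=True), T.apply(p)+[.5547,-.3063,.07]
for p in([.12,0,.11],[.12,0,.016]): print(pt(p)[1]);delta(*pt(p))
E
```

```text
(540, 395) 0 [ 0.726 -0.374  0.   ]
(540, 395) 0.1 [ 0.679 -0.423  0.1  ]
(540, 395) 0.2 [ 0.632 -0.472  0.2  ]
(515, 480) 0 [ 0.59  -0.512  0.   ]
(515, 480) 0.1 [ 0.554 -0.55   0.1  ]
(515, 480) 0.2 [ 0.518 -0.588  0.2  ]
(520, 550) 0 [ 0.534 -0.628  0.   ]
(520, 550) 0.1 [ 0.502 -0.657  0.1  ]
(520, 550) 0.2 [ 0.47  -0.686  0.2  ]
[ 0.64045786 -0.28800343  0.20715256]
shift [0.846  0.0225 0.4634] turn [ 0.0002 -0.0225 -0.0001] mm 144.7 deg 8.1
[ 0.66409152 -0.28296115  0.11631191]
shift [0.7578 0.0218 1.0838] turn [ 0.0002 -0.0225 -0.0001] mm 198.4 deg 8.1
```

Emit:
{"api": "carry_out", "payload": {"deltas": [[[0.06, 0, 0, 0, -0.002, 0, 1], [0.16, 0, 0, 0, -0.005, 0, 1], [0.28, 0.005, 0, 0, -0.009, 0, 1], [0.4, 0.01, 0, 0, -0.013, 0, 1], [0.52, 0.015, 0.02, 0, -0.018, 0, 1], [0.64, 0.02, 0.1, 0, -0.0225, 0, 1], [0.75, 0.022, 0.2, 0, -0.0225, 0, 1], [0.82, 0.022, 0.32, 0, -0.0225, 0, 1], [0.846, 0.022, 0.42, 0, -0.0225, 0, 1], [0.846, 0.022, 0.463, 0, -0.0225, 0, 1]]]}}

```text
time_s: 22.62
position: [0.6407, -0.2863, 0.2037]
tcp_rot: [[0.946, 0.21, 0.248], [0.202, -0.978, 0.056], [0.254, -0.003, -0.967]]
force: [-0.7, 0.2, -0.7]
opening: 0.003
grasp_force: 0.0
```

```bash
python3 st.py; cat > n.py <<'E'
from h import *
from g import delta
import sys
T=R.from_euler('z',.2102)*R.from_euler('y',-.26)
p=[float(v) for v in sys.argv[1:4]]
delta(T*R.from_euler('x',180,degrees=True), T.apply(p)+[.5547,-.3063,.07])
import rig
print("local",T.inv().apply(np.array(rig.telemetry.read_state()["position"])-[.5547,-.3063,.07]).round(4))
E
python3 n.py .12 0 .016
```

```text
{'time_s': 22.6167, 'joint_positions': [-38.1978, 33.2935, 81.2651, 13.632, 56.7899, 33.0737], 'position': [0.6407, -0.2863, 0.2037], 'tcp_rot': [[0.9458, 0.21, 0.2479], [0.2024, -0.9777, 0.0559], [0.2541, -0.0027, -0.9672]], 'force': [-0.7452, 0.198, -0.6553], 'moment': [-0.0992, 0.326, 0.0444], 'opening': 0.0029, 'grasp_force': 0.0}
shift [0.0038 0.0127 0.6032] turn [-0.0005  0.0005  0.0001] mm 90.5 deg 0.2
local [0.1197 0.0016 0.1065]
```

Descend behind the back wall, then push slowly downhill.

Emit:
{"api": "carry_out", "payload": {"deltas": [[[0.01, 0.01, 0.04, 0, 0, 0, 1], [0.02, 0.013, 0.12, 0, 0, 0, 1], [0.02, 0.013, 0.22, 0, 0, 0, 1], [0.02, 0.013, 0.32, 0, 0, 0, 1], [0.02, 0.013, 0.42, 0, 0, 0, 1], [0.02, 0.013, 0.51, 0, 0, 0, 1], [0.02, 0.013, 0.58, 0, 0, 0, 1], [0.02, 0.013, 0.6, 0, 0, 0, 1], [0.02, 0.013, 0.6, 0, 0, 0, 1], [0.02, 0.013, 0.6, 0, 0, 0, 1]]]}}

```text
time_s: 23.45
position: [0.6667, -0.2847, 0.1211]
tcp_rot: [[0.945, 0.208, 0.252], [0.201, -0.978, 0.052], [0.257, 0.001, -0.966]]
force: [0.5, 0.6, 0.0]
opening: 0.006
grasp_force: 0.0
```

Emit:
{"api": "carry_out", "payload": {"deltas": [[[-0.015, 0, 0, 0, 0, 0, 1], [-0.03, 0, 0, 0, 0, 0, 1], [-0.045, 0, 0, 0, 0, 0, 1], [-0.06, 0, 0, 0, 0, 0, 1], [-0.075, 0, 0, 0, 0, 0, 1], [-0.085, 0, 0, 0, 0, 0, 1], [-0.093, 0, 0, 0, 0, 0, 1], [-0.1, 0, 0, 0, 0, 0, 1], [-0.1, 0, 0, 0, 0, 0, 1], [-0.1, 0, 0, 0, 0, 0, 1]]]}}

```text
time_s: 24.28
position: [0.6523, -0.2876, 0.1171]
tcp_rot: [[0.945, 0.208, 0.252], [0.201, -0.978, 0.053], [0.257, 0.001, -0.966]]
force: [0.3, -0.1, -0.1]
opening: 0.007
grasp_force: 0.0
```

```bash
python3 st.py; python3 n.py .1 0 .016
```

```text
{'time_s': 24.2833, 'joint_positions': [-37.6444, 40.046, 83.6098, 15.3415, 47.5748, 30.8302], 'position': [0.6523, -0.2876, 0.1171], 'tcp_rot': [[0.9452, 0.208, 0.2515], [0.2012, -0.9781, 0.0526], [0.257, 0.0009, -0.9664]], 'force': [0.3295, -0.0919, -0.0945], 'moment': [-0.0672, 0.3008, 0.0331], 'opening': 0.0069, 'grasp_force': 0.0}
shift [-0.054  -0.0139  0.0263] turn [ 0.0002  0.     -0.0001] mm 9.3 deg 0.1
local [ 0.1081 -0.0021  0.02  ]
```

Emit:
{"api": "carry_out", "payload": {"deltas": [[[-0.008, 0, 0.004, 0, 0, 0, 1], [-0.016, 0, 0.008, 0, 0, 0, 1], [-0.024, 0, 0.012, 0, 0, 0, 1], [-0.032, 0, 0.015, 0, 0, 0, 1], [-0.038, 0, 0.015, 0, 0, 0, 1], [-0.044, 0, 0.015, 0, 0, 0, 1], [-0.048, 0, 0.015, 0, 0, 0, 1], [-0.05, 0, 0.015, 0, 0, 0, 1], [-0.05, 0, 0.015, 0, 0, 0, 1], [-0.05, 0, 0.015, 0, 0, 0, 1]]]}}

```text
time_s: 25.12
position: [0.6465, -0.2891, 0.1133]
tcp_rot: [[0.945, 0.208, 0.253], [0.201, -0.978, 0.052], [0.258, 0.002, -0.966]]
force: [3.9, 0.9, -0.3]
opening: 0.007
grasp_force: 1.5
```

```bash
python3 st.py; python3 n.py .1 0 .016
```

```text
{'time_s': 25.1167, 'joint_positions': [-38.0809, 40.0303, 84.5025, 15.6881, 46.749, 29.997], 'position': [0.6465, -0.2891, 0.1133], 'tcp_rot': [[0.9449, 0.2078, 0.2529], [0.2012, -0.9782, 0.0521], [0.2582, 0.0017, -0.9661]], 'force': [3.8754, 0.8821, -0.3449], 'moment': [-0.0603, -0.1722, 0.0093], 'opening': 0.0074, 'grasp_force': 1.4952}
shift [-0.009  -0.0157  0.0122] turn [ 0.0003 -0.0002 -0.0001] mm 3.3 deg 0.1
local [ 0.1013 -0.0023  0.0178]
```

Emit:
{"api": "carry_out", "payload": {"deltas": [[[-0.001, 0, 0, 0, 0, 0, 1], [-0.002, 0, 0, 0, 0, 0, 1], [-0.003, 0, 0, 0, 0, 0, 1], [-0.004, 0, 0, 0, 0, 0, 1], [-0.005, 0, 0, 0, 0, 0, 1], [-0.006, 0, 0, 0, 0, 0, 1], [-0.006, 0, 0, 0, 0, 0, 1], [-0.006, 0, 0, 0, 0, 0, 1], [-0.006, 0, 0, 0, 0, 0, 1], [-0.006, 0, 0, 0, 0, 0, 1]]]}}

```text
time_s: 25.95
position: [0.6463, -0.2893, 0.1136]
tcp_rot: [[0.945, 0.208, 0.254], [0.201, -0.978, 0.052], [0.26, 0.002, -0.966]]
force: [5.5, 0.8, 0.1]
opening: 0.005
grasp_force: 2.9
```

```bash
python3 st.py; python3 n.py .1 0 .016
```

```text
{'time_s': 25.95, 'joint_positions': [-38.1232, 39.9793, 84.577, 15.7771, 46.6589, 29.8975], 'position': [0.6463, -0.2893, 0.1136], 'tcp_rot': [[0.9446, 0.2075, 0.2545], [0.201, -0.9782, 0.0517], [0.2596, 0.0023, -0.9657]], 'force': [5.4925, 0.8424, 0.0512], 'moment': [0.1432, -0.5815, -0.0461], 'opening': 0.0054, 'grasp_force': 2.8704}
shift [-0.0083 -0.0168  0.0148] turn [ 0.0004 -0.0004 -0.0001] mm 3.6 deg 0.2
local [ 0.1012 -0.0025  0.0182]
```

Force rose to 5.5 N with no movement, so the tray is home. Now I back off and rise clear.

Emit:
{"api": "carry_out", "payload": {"deltas": [[[0.03, 0, 0, 0, 0, 0, 1], [0.08, 0, 0, 0, 0, 0, 1], [0.13, 0, -0.02, 0, 0, 0, 1], [0.15, 0, -0.1, 0, 0, 0, 1], [0.15, 0, -0.22, 0, 0, 0, 1], [0.15, 0, -0.38, 0, 0, 0, 1], [0.15, 0, -0.56, 0, 0, 0, 1], [0.15, 0, -0.74, 0, 0, 0, 1], [0.15, 0, -0.9, 0, 0, 0, 1], [0.15, 0, -0.95, 0, 0, 0, 1]]]}}

```text
time_s: 26.78
position: [0.6313, -0.2937, 0.262]
tcp_rot: [[0.944, 0.208, 0.257], [0.202, -0.978, 0.047], [0.262, 0.008, -0.965]]
force: [0.7, -1.1, 0.7]
opening: 0.004
grasp_force: 0.0
```

```bash
python3 st.py; python3 - <<'E'
from h import *
from rig import capture
a=capture("scene");b=capture("side");np.save("s6.npy",a);np.save("sd6.npy",b)
g=lambda i,x:cv2.cvtColor(i,cv2.COLOR_RGB2GRAY).astype(np.float32)[x]
# back part of the tray in scene view: shift between release and now
x=np.s_[148:175,170:215]
print(cv2.phaseCorrelate(g(np.load("s5.npy"),x),g(a,x)), np.abs(g(np.load("s5.npy"),x)-g(a,x)).mean())
# initial vs now changes elsewhere (bystanders): mean abs diff at boxes
for n,u,v in(("jar_a",361,437),("jar_b",436,262),("pill",569,347),("beaker",242,328),("amber",546,525),("spat",362,215)):
    u=int(u*.64);v=int(v*.64);s=np.s_[v-14:v+14,u-10:u+10];i=np.load("scene0.npy")
    print(n,cv2.phaseCorrelate(g(i,s),g(a,s))[0],np.abs(g(i,s)-g(a,s)).mean().round(1))
# dark caps in bin (side)
m=(b[...,:].max(2)<45).astype(np.uint8);k,l,st,c=cv2.connectedComponentsWithStats(m[140:200,230:300]);print(st[1:,[2,3,4]].tolist(),(c[1:]+[230,140]).round().tolist())
E
```

```text
{'time_s': 26.7833, 'joint_positions': [-39.2389, 29.1637, 79.0463, 12.9931, 62.4437, 33.6277], 'position': [0.6313, -0.2937, 0.262], 'tcp_rot': [[0.9437, 0.2077, 0.2574], [0.2024, -0.9782, 0.0472], [0.2615, 0.0076, -0.9652]], 'force': [0.7147, -1.1061, 0.7416], 'moment': [-0.1271, 0.2745, 0.0168], 'opening': 0.004, 'grasp_force': 0.0}
((0.28349898182354494, -0.0017942948132070313), 0.45226884889013974) 17.027983
jar_a (0.059527344029325135, 0.006560726487926161) 0.9
jar_b (0.3380064493422026, 0.10669447786323083) 19.9
pill (0.005937873151394157, -0.028157014651654322) 0.8
beaker (0.03259972141095169, -0.05766534379657173) 0.7
amber (-0.00931739888488714, -0.1047591867171267) 2.9
spat (0.0714291141681862, 0.2115910431167194) 2.3
[[1, 1, 1], [4, 2, 4], [12, 9, 43], [1, 1, 1], [1, 2, 2], [14, 22, 126], [5, 7, 12], [1, 2, 2], [2, 3, 4], [1, 1, 1], [1, 1, 1]] [[286.0, 141.0], [290.0, 140.0], [294.0, 144.0], [299.0, 141.0], [293.0, 148.0], [293.0, 158.0], [282.0, 162.0], [285.0, 160.0], [288.0, 160.0], [295.0, 172.0], [297.0, 177.0]]
```

```bash
python3 - <<'E'
from h import *
L=R.from_euler('z',.2102)*R.from_euler('y',-.26)
B=np.array([(x,y,.074+z) for x in(-.037,.037) for y in(-.007,.007) for z in(-.013,.013)])
for n,f in(("scene","s5"),("scene","s6"),("side","sd6")):
    u=proj(n,L.apply(B)+[.5547,-.3063,.07]); i=np.load(f+".npy").astype(int)
    m=((i[...,0]>1.8*i[...,2]+20)&(i[...,0]>1.35*i[...,1])).astype(np.uint8)
    x0,y0=u.min(0).astype(int)-6;x1,y1=u.max(0).astype(int)+6; w=np.argwhere(m[y0:y1,x0:x1])
    print(f,"pred",u.min(0).round(1),u.max(0).round(1),"obs",(w.min(0)+[y0,x0])[::-1],(w.max(0)+[y0,x0])[::-1]+1,len(w))
for d in([.005,0,0],[0,.005,0]): print(d,[(proj(n,L.apply(d)+[.5547,-.3063,.07])-proj(n,[.5547,-.3063,.07])).round(1) for n in("scene","side")])
E
```

```text
s5 pred [197.7 131.6] [219.  143.9] obs [199 132] [219 143] 162
s6 pred [197.7 131.6] [219.  143.9] obs [199 132] [219 143] 159
sd6 pred [271.3 219.5] [295.9 242.7] obs [273 221] [296 242] 192
[0.005, 0, 0] [array([[-1.1,  0.3]]), array([[ 1.3, -1. ]])]
[0, 0.005, 0] [array([[1.1, 0.5]]), array([[-1.1, -1.1]])]
```

The bar sits within about 0.5 px of its fully home position in both views, so the tray is home, centred and flat.

```bash
python3 -c "
from rig import job
print(job.hand_in())"
```

```text
the job is handed in; nothing more can be done
None
```

The job is handed in at about 27 s: all four caps are in the bin, and the empty tray lies flat and centred on its rest, open edge pushed against the red stop and released. Camera checks showed no movement in five of the bystanders, but jar_b was inconclusive (its patch of the image changed, probably the arm or its shadow).

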